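# Clip a sole section on the inspection microscope, picture it, free the clip

### The arm

A 6-joint arm with a two-finger parallel gripper is mounted at the origin on the work surface. World frame = base frame: x ahead of the robot, y to its left, z up, the work surface at z = 0. Lengths are in mm, angles in rad, forces in N, time in s.
With the tool pointing down it reaches from about 225 to 875 mm from the base axis. Payload 3.4 kg.
Tool frame: the origin (TCP) lies midway between the tips of the shut fingers; the grasp point (between the pads) lies 19 mm behind it; x points along the fingers, y is the direction in which the jaws open and shut, and the axes are right-handed (so a half turn about x gives the same grasp; the last joint's range is limited). The gripper opens to 85 mm and grips with 20 to 120 N. Pads are 22 mm wide; open, the fingers measure 114 mm over their backs; the gripper's body (76 mm by 85 mm) begins 54 mm behind the grasp point. The pads swing forward as they close: fully open they stand 13 mm farther back than shut.
Start: joints at [-1.262, 0.276, 1.505, -0, 1.361, -0.121], TCP at [239.6, -522.741, 198.528] pointing down, gripper open.
Joint ranges: [-2.89, 2.89], [-0.75, 2.08], [0.22, 2.7], [-1.18, 4.32], [0.11, 2.71], [-2.7, 2.7]. Speed limits (rad/s): [2.57, 2.57, 3.14, 3.14, 3.14, 3.14].

### API

Orientations are given as [roll, pitch, yaw] about the fixed x, y, z axes, in that order (R = Rz(yaw) Ry(pitch) Rx(roll)).
In Python, from cell import get_obs, snapshot, get_calibration, close_job gives the robot as it stands.
- The arm moves only by the shell command python3 -m inch 'ROWS' [FORCE]. ROWS is JSON, a list of rows, each an object with "fingers": the opening, from -1 (shut) to 1 (fully open); "xyz": the shift along the tool's x, y, z normalised to -1 to 1, where 1 is 200 mm, a list of three; "delta_rot": the turn, a rotation vector about the tool's x, y, z normalised to -1 to 1, where 1 is pi rad, a list of three. A call has 1 to 5 rows; each row is the pose to reach, as a shift and turn from the pose commanded when the call began, along the tool's axes at that moment, turning the shorter way round; what a row does not reach only later rows make up. A row lasts 1/12 s, in which the tool goes at most 41.7 mm and 7.16 degrees, less where a joint would pass 70% of its speed; a pose out of reach is approached as far as the arm can. A call with a number of a shift or a turn outside -1 to 1 is refused whole. A call with a gripper value outside its range is refused whole. The fingers move at their own pace and stop on an object; FORCE is the grip in N (left out, the last holds). Time passes only in rows, so rows that repeat a pose let the fingers close. It gives the time, the measured TCP pose, the force and the opening at its end, in the units of the state.
- get_obs(): the state, without advancing time (a new reading comes with each control period).
- snapshot(name): name is "side" or "top" or "wrist"; returns the picture (384x512x3 uint8, blue, green, red); there is no depth.
- get_calibration(name): a dict with "mtx" (3x3 intrinsics, pixels), "dist_coeffs" ([k1, k2, p1, p2, k3] as OpenCV has them; the pictures are not rectified), "rvec" (rotation vector, rad) and "tvec" (3), from world to camera coordinates, as OpenCV has them. Camera axes: x right, y down, z forward; pixel columns grow to the right and rows downward; lengths in mm; the calibration is good to about 2 mm. A picture is of the moment at which its call begins: read the wrist's pose just before it. get_calibration takes no time and is no camera call; for the wrist camera it gives the pose at the moment of the call.
- close_job(): hands the job in, once; it reports no verdict.
The state is a dict: "time": time; "joints": joint angles; "dq": joint speeds; "effort": joint torques, N m; "tool_pos": TCP position; "ee_rot": TCP orientation; "ft_force": force on the tool from outside, world axes, zero at the start; "torque": the same for the moment, N m; "finger_gap": finger opening in mm.
Only numpy, scipy, OpenCV 4.12 (cv2) and the standard library are available. Lean on these libraries where they do the work, as an engineer would, in place of code of your own. Each camera call takes 0.05 s, during which the arm holds its last target. There are 200 camera calls.

### The job

Swing the spring clip by its thumb post onto the edge of the specimen slide, so that it pushes the slide fully home against the end of the guide and goes on holding it there by itself, firmly but without over-pressing the glass. With the slide clipped and the post let go, press the capture button down to take the picture, then swing the clip all the way back out to its stop, leaving the slide lying home.

Things in the scene. Friction and masses are not known exactly. Their poses are not given: they have to be found in the camera images.
- scope: Inverted inspection microscope, fixed: white base 300 x 170 mm, dark stage plate 160 x 230 x 8 mm on top with its upper face 128 mm above the table; origin under the centre of the stage, on the table; x points away from the front console, y to the clip's side, z up. The front console (70 mm high, 95 to 160 mm in front of the origin, along -x) carries the capture button.
- guide: L-shaped aluminium slide guide, 5 mm high, screwed to the stage, set a few mm differently on each microscope. Origin on the stage's upper face, where the centre of a slide that is home lies; axes nearly those of the scope. End leg: face at y = -38 mm, along x. Side rail: face at x = +27 mm, along y. Home = the slide's end touches the end leg; it need not touch the rail.
- slide: Loose glass specimen slide 50 (x) x 76 (y) x 4 mm, 50 g, with a black rubber section 16 x 34 x 5 mm on top; origin at the centre of its underside, long axis y. It lies flat on the stage, 4 to 10 mm short of the guide's end leg (towards +y of the guide). The glass chips if the clip presses its edge with more than 6.5 N.
- clip (a joint): Angle of the spring clip about its upright pivot screw, rad: 0 = parked against its stop, clear of the slide; grows, clockwise seen from above, towards the slide. The nose meets the slide somewhere from 0.8 to 1.2 and has it home at 0.95 to 1.35 (end of range 1.5). The pivot is stiff and stays where it is left: turning it takes 0.25 N m, about 5.5 N at the thumb post, either way.
- clip_pivot (a point): The pivot screw's axis, on the stage's upper face; boss 18 mm across, top 13 mm above the stage. Under the lever a stiff spring blade (7 N per mm) is riveted 12 mm from the axis; at its end, 60 mm out, the rounded nose (8 mm across, 1 to 5 mm above the stage) bears on the slide's +y end. It sits 5 mm slidewards of the line pivot to post, but blades are bent up to 5 mm either way.
- clip_post (a point): Thumb post by which the clip is worked: steel pin 10 mm in diameter on the clip's lever, 8.5 to 36 mm above the stage, 45 mm from the pivot axis; this point is on its axis, 30 mm above the stage. Felt at the post: 5 to 6 N to swing; rising by 4 to 5 N once the slide is home gives a good hold (3 to 4 N on the glass, at least 2 N; let go, it keeps up to 4 N), by over 8 N chips the glass.
- capture (a joint): Travel of the round capture button, m: 0 = up, 0.005 = fully down. It springs back.
- capture_top (a point): Centre of the top of the capture button, 24 mm in diameter, 87 mm above the table; it is pressed straight down, 1.5 N to start it and 5 N fully down.
- bottle: White plastic bottle 52 mm in diameter, 120 mm high, loose, origin under its centre; leave alone.
- bowl: Small blue plastic bowl, 130 mm in diameter, 50 mm high, loose, origin under its centre; leave alone.
- outsole: Black rubber shoe outsole about 310 x 85 x 26 mm, loose, lying flat, origin under its middle; leave alone.

How it is judged:
By the outcome, as a careful person would: the job done as asked, in the order asked, and still so for the second after the job is handed in, with the robot touching nothing.
It also fails if it takes over 69 s, if anything falls off the work surface, if the arm or the gripper's body presses on something with over 40 N, if the wrist force passes 120 N, or if a joint passes its speed limit or range.

## Working session

There is one attempt and no reset: what is moved stays moved. The work goes in short steps, Python scripts to look and compute and a shell command to move; the robot and the scene stay as the last step left them, time stands still between calls to the robot, and variables do not carry over. Pictures are saved under pics/ and viewed, about 8 in all and at most 12, crops included, and the job is handed in when it is done.

```bash
mkdir -p pics; ls
python3 - <<'E'
from cell import *
import cv2,numpy as np
o=get_obs();print({k:np.round(v,3).tolist() for k,v in o.items()})
for n in("top","side"):
    cv2.imwrite(f"pics/{n}0.png",snapshot(n));c=get_calibration(n);print(n,np.round(c["mtx"],1).tolist(),np.round(c["dist_coeffs"],3).tolist(),np.round(c["rvec"],3).tolist(),np.round(c["tvec"],1).tolist())
E
```

```text
pics
{'time': 0.0, 'joints': [-1.262, 0.277, 1.506, 0.0, 1.361, -0.121], 'dq': [0.0, -0.001, 0.001, -0.001, -0.001, 0.001], 'effort': [0.003, -41.676, -24.58, 0.0, 0.011, 0.0], 'tool_pos': [239.395, -522.139, 197.627], 'ee_rot': [-1.702, 1.569, 1.87], 'ft_force': [-0.5, 0.679, -0.254], 'torque': [0.03, -0.019, 0.02], 'finger_gap': 85.064}
top [[405.5, 0.0, 259.3], [0.0, 405.5, 191.4], [0.0, 0.0, 1.0]] [-0.106, 0.0, 0.0, 0.0, 0.0] [2.197, -2.145, 0.095] [-33.8, 538.5, 1155.1]
side [[414.2, 0.0, 262.3], [0.0, 414.2, 193.4], [0.0, 0.0, 1.0]] [-0.152, 0.0, 0.0, 0.0, 0.0] [0.701, -2.728, 0.948] [478.3, 272.5, 1079.8]
```

View pics/top0.png

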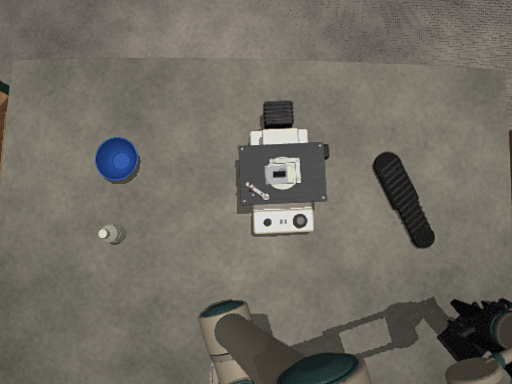

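View pics/side0.png

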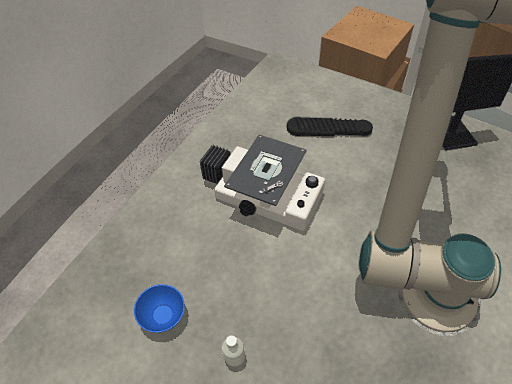

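The top view shows the stage at about (283,175), the clip at about (258,190) and the console at about (283,220), with a small dark disc at (267,222) and a big knob at (300,220). The side view agrees. Next I'll measure roughly and plan a wrist view.

```bash
cat > h.py <<'E'
from cell import *
import cv2,numpy as np
from scipy.spatial.transform import Rotation as Ro
def ray(c,uv):
    p=cv2.undistortPoints(np.float64(uv).reshape(-1,1,2),c["mtx"],c["dist_coeffs"])[:,0]
    R=cv2.Rodrigues(np.float64(c["rvec"]))[0];t=np.float64(c["tvec"]).ravel()
    return -R.T@t,np.c_[p,np.ones(len(p))]@R
def onz(c,uv,z):
    o,d=ray(c,uv);return o+d*((z-o[2])/d[:,2])[:,None]
def proj(c,P):return cv2.projectPoints(np.float64(P).reshape(-1,3),c["rvec"],c["tvec"],c["mtx"],c["dist_coeffs"])[0][:,0]
def st():
    o=get_obs();return np.array(o["tool_pos"]),Ro.from_euler("xyz",o["ee_rot"]).as_matrix(),o
def go(target):  # shift in tool axes normalised
    p,R,o=st();return np.round(R.T@(np.array(target)-p)/200,4)
E
python3 - <<'E'
from h import *
c=get_calibration("top");im=snapshot("top")
g=cv2.cvtColor(im,cv2.COLOR_BGR2HSV)
print(np.round(onz(c,[[239,143],[326,143],[326,204],[237,204],[283,174]],128),1).tolist())
print(np.round(onz(c,[[267,222],[300,220]],87),1).tolist())
print(np.round(onz(c,[[250,185],[266,196]],145),1).tolist())
cw=get_calibration("wrist");p,R,o=st();Rc=cv2.Rodrigues(np.float64(cw["rvec"]))[0]
print("cam in tool",R.T@(-Rc.T@np.ravel(cw["tvec"])-p),"\n",np.round(R.T@Rc.T,3),cw["mtx"],"\nR",np.round(R,3))
cv2.imwrite("pics/top1.png",cv2.resize(im[95:245,200:360],None,fx=5,fy=5,interpolation=cv2.INTER_CUBIC)[:600])
E
```

```text
[[658.9, 35.9, 128.0], [664.6, -198.4, 128.0], [500.0, -199.6, 128.0], [494.5, 36.5, 128.0], [577.5, -83.9, 128.0]]
[[449.6, -44.6, 87.0], [457.1, -135.0, 87.0]]
[[544.1, 2.8, 145.0], [516.2, -39.7, 145.0]]
cam in tool [-176.69783056    1.00986641  -81.59567932] 
 [[ 0.    -0.318  0.948]
 [ 1.     0.002  0.   ]
 [-0.002  0.948  0.318]] [[288.62471655   0.         259.0890215 ]
 [  0.         288.62471655 193.84267115]
 [  0.           0.           1.        ]] 
R [[-0.     0.417 -0.909]
 [ 0.001 -0.909 -0.417]
 [-1.    -0.001 -0.   ]]
```

```bash
R='{"fingers":1,"xyz":[-0.26,-0.46,-0.69],"delta_rot":[0,0,0]}'; python3 -m inch '[{"fingers":1,"xyz":[-0.26,-0.46,-0.69],"delta_rot":[0,0,0]},{"fingers":1,"xyz":[-0.26,-0.46,-0.69],"delta_rot":[0,0,0]},{"fingers":1,"xyz":[-0.26,-0.46,-0.69],"delta_rot":[0,0,0]},{"fingers":1,"xyz":[-0.26,-0.46,-0.69],"delta_rot":[0,0,0]},{"fingers":1,"xyz":[-0.26,-0.46,-0.69],"delta_rot":[0,0,0]}]'
python3 -m inch '[{"fingers":1,"xyz":[0,-0.46,-0.69],"delta_rot":[0,0,0]},{"fingers":1,"xyz":[0,-0.46,-0.69],"delta_rot":[0,0,0]},{"fingers":1,"xyz":[0,-0.46,-0.69],"delta_rot":[0,0,0]},{"fingers":1,"xyz":[0,-0.46,-0.69],"delta_rot":[0,0,0]},{"fingers":1,"xyz":[0,-0.46,-0.69],"delta_rot":[0,0,0]}]'
python3 -m inch '[{"fingers":1,"xyz":[0,-0.46,-0.69],"delta_rot":[-0.178,0,0]},{"fingers":1,"xyz":[0,-0.46,-0.69],"delta_rot":[-0.178,0,0]},{"fingers":1,"xyz":[0,-0.46,-0.69],"delta_rot":[-0.178,0,0]},{"fingers":1,"xyz":[0,-0.46,-0.69],"delta_rot":[-0.178,0,0]},{"fingers":1,"xyz":[0,-0.46,-0.69],"delta_rot":[-0.178,0,0]}]'
python3 - <<'E'
from h import *
p,R,o=st();print(p,R.round(3),o["joints"],o["dq"],o["time"])
E
```

```text
time: 0.57
tool_pos: [329.5, -376.9, 252.7]
ee_rot: [2.929, 1.567, 0.221]
ft_force: [-0.0, 0.9, -1.2]
finger_gap: 85.3
time: 0.98
tool_pos: [416.6, -234.2, 250.4]
ee_rot: [-2.467, 1.566, 1.112]
ft_force: [0.5, -0.4, -0.1]
finger_gap: 85.3
time: 1.4
tool_pos: [504.1, -93.7, 250.0]
ee_rot: [-3.047, 1.566, 1.095]
ft_force: [0.6, -1.1, 0.3]
finger_gap: 85.5
[504.10366321 -93.73959422 249.99947042] [[ 0.002  0.842 -0.54 ]
 [ 0.004 -0.54  -0.842]
 [-1.    -0.    -0.005]] [-0.32327817  0.15465424  1.53933926  0.00471309  1.44688219  0.2464492 ] [-0.08165417 -0.01374431  0.02662467 -0.11806482  0.02116886 -0.71770392] 1.4
```

Run:
```python
from h import *
snapshot("side")
c=get_calibration("wrist");im=snapshot("wrist")
np.savez("w1.npz",im=im,**c)
cv2.imwrite("pics/w1.png",cv2.resize(im,(768,576),interpolation=cv2.INTER_CUBIC))
```

```text
(no output)
```

View pics/w1.png

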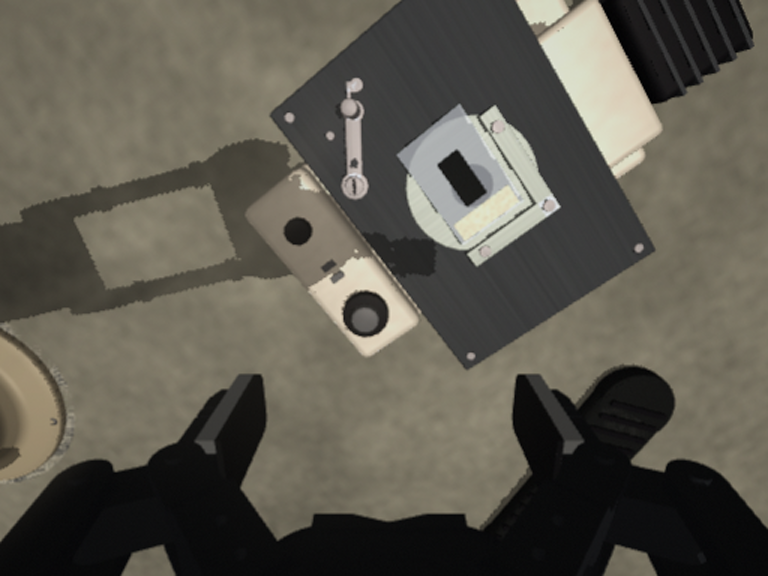

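The wrist view (at 1.5x) shows the pivot screw at (354,185), the post top at about (349,103) and the nose at (354,86). The slide is centred at about (465,175), short of the end leg at about (515,230). The small dark disc at (298,231) is the capture button, and the larger one at (366,314) is a knob.

Run:
```python
from h import *
d=np.load("w1.npz");im=d["im"];c={k:d[k] for k in("mtx","dist_coeffs","rvec","tvec")}
piv=onz(c,[[354/1.5,185/1.5]],141)[0];post=onz(c,[[349/1.5,102/1.5]],164)[0]
print("piv",piv,"post",post,np.linalg.norm((piv-post)[:2]),np.degrees(np.arctan2(*(post-piv)[[1,0]])))
g=cv2.cvtColor(im,cv2.COLOR_BGR2GRAY)
r=g[143:166,186:212];m=(r<35).astype(np.uint8);n,l,s,ce=cv2.connectedComponentsWithStats(m);k=1+np.argmax(s[1:,4]);b=ce[k]+[186,143]
print(b,s[k]);B=onz(c,[b],87)[0];print("button",B)
ct=get_calibration("top");im=snapshot("top");g=cv2.cvtColor(im,cv2.COLOR_BGR2GRAY)
r=g[214:230,258:276];m=(r<70).astype(np.uint8);n,l,s,ce=cv2.connectedComponentsWithStats(m);k=1+np.argmax(s[1:,4]);b2=ce[k]+[258,214]
print(b2,s[k],onz(ct,[b2],87)[0])
S=onz(c,np.array([[271,115],[466,369],[655,248]])/1.5,128);print("stage corners",S.round(1).tolist())
# slide corners, guide
print(onz(c,np.array([[460,104],[397,154],[466,244],[525,207]])/1.5,132).round(1).tolist())
print("guide leg ends",onz(c,np.array([[478,266],[560,205],[495,105]])/1.5,133).round(1).tolist())
cv2.imwrite("pics/clip.png",cv2.resize(d["im"][45:175,180:390],None,fx=3.8,fy=3.8,interpolation=cv2.INTER_CUBIC))
```

```text
piv [514.98646821 -37.10404776 141.        ] post [540.52916772   2.43504935 164.        ] 47.071962974663 57.13708724208974
[198.17699115 153.98230088] [  4   3  17  17 226]
button [451.28090555 -43.75695962  87.        ]
[271.26829268 220.85365854] [ 9  1  9 11 41] [452.97314948 -56.24607844  87.        ]
stage corners [[493.3, 27.4, 128.0], [508.7, -199.2, 128.0], [667.6, -187.4, 128.0]]
[[597.7, -32.2, 132.0], [548.5, -36.2, 132.0], [557.0, -112.2, 132.0], [602.9, -111.4, 132.0]]
guide leg ends [[556.3, -130.1, 133.0], [623.0, -122.6, 133.0], [615.6, -44.5, 133.0]]
```

View pics/clip.png

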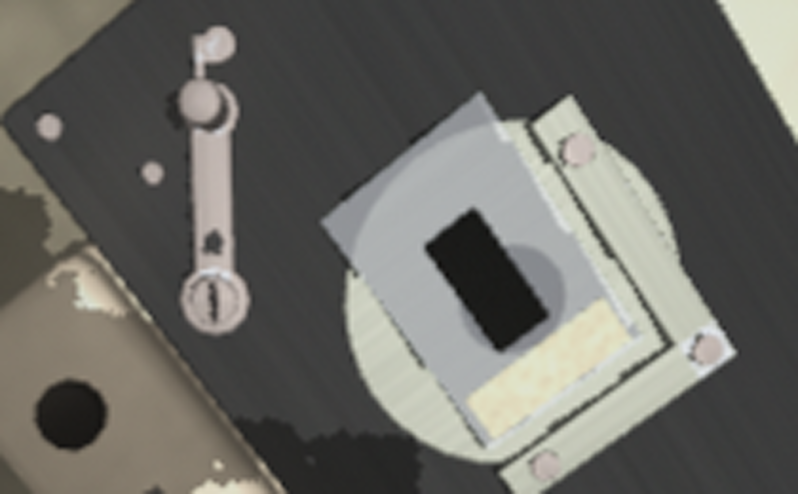

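The crop shows the pivot screw centre at (214,300) and the post top centre at (202,101). The slide ends short of the leg, with a gap of about 8 mm.

Run:
```python
from h import *
d=np.load("w1.npz");c={k:d[k] for k in("mtx","dist_coeffs","rvec","tvec")}
f=lambda u,v:[[180+u/3.8-.37,45+v/3.8-.37]]
piv=onz(c,f(214,300),141)[0];post=onz(c,f(202,101),164)[0];v=(post-piv)[:2]
a=np.arctan2(v[1],v[0]);print(piv,post,np.hypot(*v),np.degrees(a))
p,R,o=st();print(p,o["time"]);print("z ang",np.degrees(np.arctan2(R[1,2],R[0,2])))
print(go([post[0],post[1],200]),go([post[0],post[1],141]))
```

```text
[514.81370712 -37.26595876 141.        ] [5.39216908e+02 3.31457973e-01 1.64000000e+02] 44.822783988668306 57.013772514727556
[500.76482103 -99.63377709 249.9487301 ] 1.55
z ang -123.3541331866638
[ 0.249  -0.114  -0.5236] [ 0.544  -0.1139 -0.524 ]
```

```bash
python3 -m inch '[{"fingers":1,"xyz":[0.2,-0.114,-0.524],"delta_rot":[0,0,0]},{"fingers":1,"xyz":[0.2,-0.114,-0.524],"delta_rot":[0,0,0]},{"fingers":1,"xyz":[0.2,-0.114,-0.524],"delta_rot":[0,0,0]},{"fingers":1,"xyz":[0.2,-0.114,-0.524],"delta_rot":[0,0,0]}]'
python3 -m inch '[{"fingers":1,"xyz":[0.2,0,0],"delta_rot":[0,0,0]},{"fingers":1,"xyz":[0.344,0,0],"delta_rot":[0,0,0]},{"fingers":1,"xyz":[0.344,0,0],"delta_rot":[0,0,0]},{"fingers":1,"xyz":[0.344,0,0],"delta_rot":[0,0,0]}]'
python3 - <<'E'
from h import *
p,R,o=st();print(p,go([539.2,.3,141]),o["ft_force"])
im=snapshot("wrist");cv2.imwrite("pics/w2.png",im)
E
```

```text
time: 1.88
tool_pos: [539.1, 3.4, 207.8]
ee_rot: [-1.688, 1.566, 2.442]
ft_force: [0.8, -0.2, -0.5]
finger_gap: 85.4
time: 2.22
tool_pos: [538.1, -1.0, 140.9]
ee_rot: [-0.891, 1.567, -3.047]
ft_force: [0.5, -1.0, 0.4]
finger_gap: 85.4
[538.14176046  -0.98716852 140.87873733] [-0.0006  0.0009 -0.0083] [ 0.51937425 -0.96211761  0.37090618]
```

View pics/w2.png

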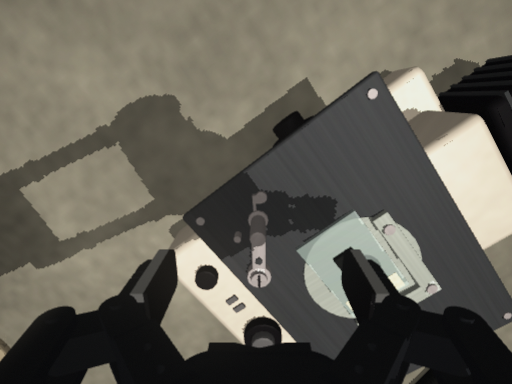

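The post at (258,218) is centred between the fingers at (160,–) and (355,–). Now I'll grip it lightly.

```bash
python3 -m inch '[{"fingers":-1,"xyz":[0,0,0],"delta_rot":[0,0,0]},{"fingers":-1,"xyz":[0,0,0],"delta_rot":[0,0,0]},{"fingers":-1,"xyz":[0,0,0],"delta_rot":[0,0,0]},{"fingers":-1,"xyz":[0,0,0],"delta_rot":[0,0,0]},{"fingers":-1,"xyz":[0,0,0],"delta_rot":[0,0,0]}]' 25
python3 -m inch '[{"fingers":-1,"xyz":[0,0,0],"delta_rot":[0,0,0]},{"fingers":-1,"xyz":[0,0,0],"delta_rot":[0,0,0]},{"fingers":-1,"xyz":[0,0,0],"delta_rot":[0,0,0]},{"fingers":-1,"xyz":[0,0,0],"delta_rot":[0,0,0]},{"fingers":-1,"xyz":[0,0,0],"delta_rot":[0,0,0]}]'
python3 - <<'E'
from h import *
p,R,o=st();print(p,R.T@o["ft_force"],o["finger_gap"],R.round(3).tolist())
E
```

```text
time: 2.68
tool_pos: [539.9, 0.7, 142.5]
ee_rot: [1.939, 1.569, -0.214]
ft_force: [-0.5, -0.1, 0.6]
finger_gap: 25.6
time: 3.1
tool_pos: [539.4, 0.8, 141.6]
ee_rot: [-0.623, 1.571, -2.776]
ft_force: [0.2, 0.2, -0.7]
finger_gap: 0.2
[539.44546396   0.81524611 141.61603635] [ 0.72141674  0.05935506 -0.25650296] 0.17497132009606262 [[-0.0, 0.836, -0.549], [-0.0, -0.549, -0.836], [-1.0, -0.0, 0.0]]
```

The fingers closed to 0.2 mm, so they missed the post. I'll look again.

Run:
```python
from h import *
c=get_calibration("wrist");im=snapshot("wrist");np.savez("w3.npz",im=im,**c)
p,R,o=st()
print("TCP px",proj(c,[p,p-R[:,0]*19]).round(1).tolist(),"post/piv predicted",proj(c,[[539.2,.3,164],[514.8,-37.3,141]]).round(1).tolist())
cv2.imwrite("pics/w3.png",cv2.resize(im[140:320,150:370],None,fx=3,fy=3,interpolation=cv2.INTER_CUBIC))
```

```text
TCP px [[257.8, 224.8], [257.7, 237.9]] post/piv predicted [[257.7, 241.3], [258.2, 281.9]]
```

View pics/w3.png

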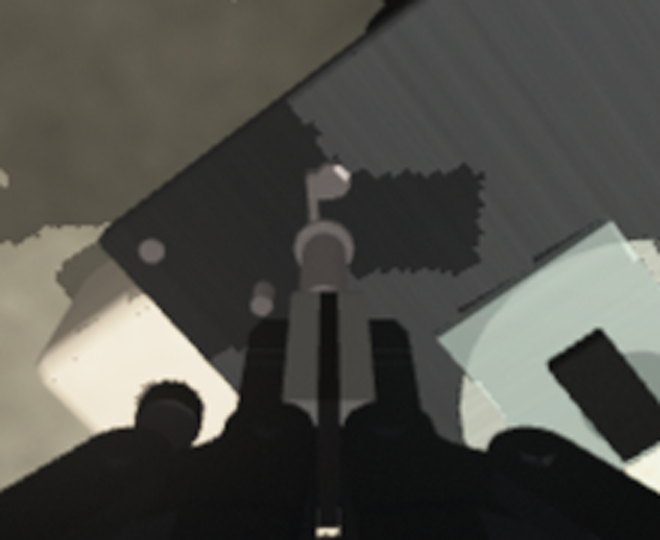

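The post base shows at crop (324,245), and the fingertips seem to end at about (328,290), covering the post top. The side camera should tell me the relative height.

Run:
```python
from h import *
c=get_calibration("side");im=snapshot("side");p,R,o=st()
print(p, "crop px of TCP, grasp, post base/top:",((proj(c,[p,p-R[:,0]*19,[539.2,.3,136.5],[539.2,.3,164],[514.8,-37.3,141]])-[220,140])*7).round(0).tolist())
cv2.imwrite("pics/s3.png",cv2.resize(im[140:225,220:330],None,fx=7,fy=7,interpolation=cv2.INTER_CUBIC))
```

```text
[539.46200059   0.77584409 141.61935997] crop px of TCP, grasp, post base/top: [[309.0, 329.0], [309.0, 297.0], [310.0, 336.0], [310.0, 291.0], [410.0, 287.0]]
```

View pics/s3.png

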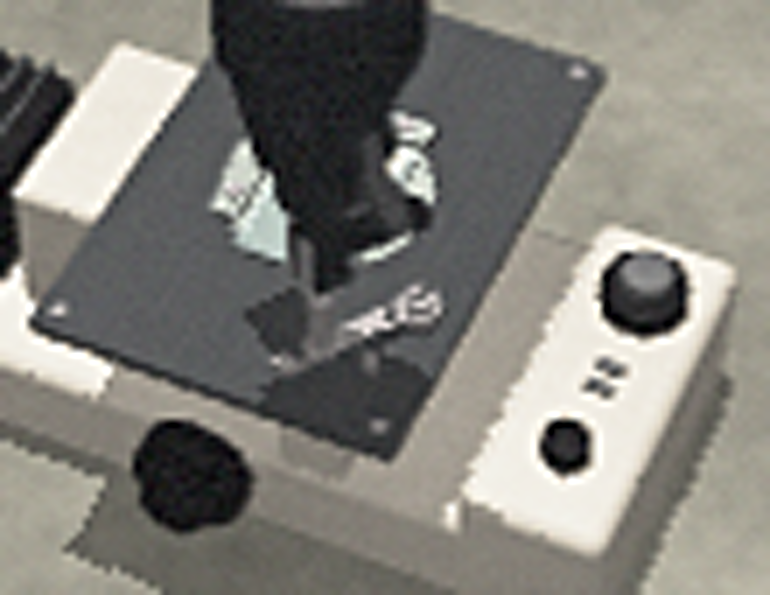

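Both the wrist and the side view put the closed tips about 20–30 mm behind the reported TCP, just above the post top, so the pads closed over it. I'll open, go 20 mm lower and grip again.

```bash
python3 -m inch '[{"fingers":1,"xyz":[-0.05,0,0],"delta_rot":[0,0,0]},{"fingers":1,"xyz":[-0.05,0,0],"delta_rot":[0,0,0]},{"fingers":1,"xyz":[-0.05,0,0],"delta_rot":[0,0,0]},{"fingers":1,"xyz":[-0.05,0,0],"delta_rot":[0,0,0]},{"fingers":1,"xyz":[-0.05,0,0],"delta_rot":[0,0,0]}]' 25
python3 -m inch '[{"fingers":1,"xyz":[0,0,0],"delta_rot":[0,0,0]},{"fingers":1,"xyz":[0,0,0],"delta_rot":[0,0,0]},{"fingers":1,"xyz":[0.05,0,0],"delta_rot":[0,0,0]},{"fingers":1,"xyz":[0.1,0,0],"delta_rot":[0,0,0]},{"fingers":1,"xyz":[0.15,0,0],"delta_rot":[0,0,0]}]'
python3 -m inch '[{"fingers":-1,"xyz":[0,0,0],"delta_rot":[0,0,0]},{"fingers":-1,"xyz":[0,0,0],"delta_rot":[0,0,0]},{"fingers":-1,"xyz":[0,0,0],"delta_rot":[0,0,0]},{"fingers":-1,"xyz":[0,0,0],"delta_rot":[0,0,0]},{"fingers":-1,"xyz":[0,0,0],"delta_rot":[0,0,0]}]'
python3 -m inch '[{"fingers":-1,"xyz":[0,0,0],"delta_rot":[0,0,0]},{"fingers":-1,"xyz":[0,0,0],"delta_rot":[0,0,0]},{"fingers":-1,"xyz":[0,0,0],"delta_rot":[0,0,0]},{"fingers":-1,"xyz":[0,0,0],"delta_rot":[0,0,0]},{"fingers":-1,"xyz":[0,0,0],"delta_rot":[0,0,0]}]'
python3 - <<'E'
from h import *
p,R,o=st();print(p,R.T@o["ft_force"],R.T@o["torque"],o["finger_gap"])
E
```

```text
time: 3.62
tool_pos: [539.4, 0.8, 151.7]
ee_rot: [0.33, 1.571, -1.823]
ft_force: [0.4, -0.2, 0.3]
finger_gap: 60.5
time: 4.03
tool_pos: [539.0, 0.8, 120.3]
ee_rot: [-0.995, 1.57, 3.136]
ft_force: [0.1, 0.8, -0.6]
finger_gap: 85.6
time: 4.45
tool_pos: [539.9, 0.7, 122.1]
ee_rot: [1.938, 1.57, -0.214]
ft_force: [-0.5, 0.3, -0.7]
finger_gap: 25.5
time: 4.87
tool_pos: [539.3, 1.1, 122.0]
ee_rot: [-2.626, 1.57, 1.505]
ft_force: [-2.4, 2.1, 3.8]
finger_gap: 7.9
[539.33031486   1.10787734 122.04360782] [-3.79956713 -3.12588692 -0.45139648] [ 0.00252378  0.10185289 -0.45418741] 7.902060293628961
```

```bash
python3 -m inch '[{"fingers":-1,"xyz":[0,0,0],"delta_rot":[0,0,0]},{"fingers":-1,"xyz":[0,0,0],"delta_rot":[0,0,0]}]'
python3 - <<'E'
from h import *
p,R,o=st();print(p,R.T@o["ft_force"],R.T@o["torque"],o["finger_gap"])
c=get_calibration("wrist");im=snapshot("wrist");np.savez("w4.npz",im=im,**c)
cv2.imwrite("pics/w4.png",cv2.resize(im[170:320,170:350],None,fx=4,fy=4,interpolation=cv2.INTER_CUBIC))
E
```

```text
time: 5.03
tool_pos: [539.4, 1.1, 122.0]
ee_rot: [-2.641, 1.57, 1.49]
ft_force: [-2.5, 3.3, 5.5]
finger_gap: 7.9
[539.35434882   1.1217488  122.01593903] [-5.51035948 -3.9201567  -1.36918101] [ 0.08643875  0.09327872 -0.5153682 ] 7.935894234463607
```

View pics/w4.png

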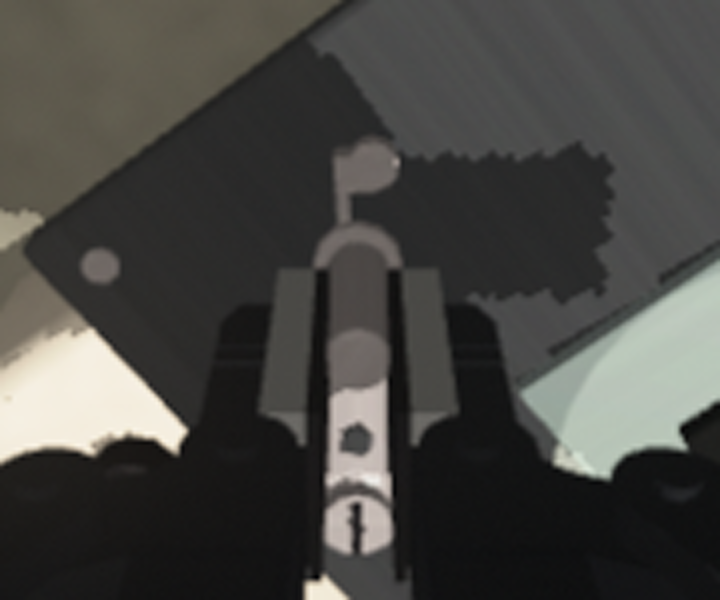

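The post is well between the pads: its top is at (358,355) and the pads span rows 270–410. The tips seem to bear on the lever (5.5 N upward), so I'll ease off, rise 4 mm and re-grip.

```bash
python3 -m inch '[{"fingers":-0.6,"xyz":[0,0,0],"delta_rot":[0,0,0]},{"fingers":-0.6,"xyz":[0,0,0],"delta_rot":[0,0,0]},{"fingers":-0.6,"xyz":[-0.02,0,0],"delta_rot":[0,0,0]},{"fingers":-0.6,"xyz":[-0.02,0,0],"delta_rot":[0,0,0]},{"fingers":-1,"xyz":[-0.02,0,0],"delta_rot":[0,0,0]}]' 25
python3 -m inch '[{"fingers":-1,"xyz":[0,0,0],"delta_rot":[0,0,0]},{"fingers":-1,"xyz":[0,0,0],"delta_rot":[0,0,0]},{"fingers":-1,"xyz":[0,0,0],"delta_rot":[0,0,0]},{"fingers":-1,"xyz":[0,0,0],"delta_rot":[0,0,0]},{"fingers":-1,"xyz":[0,0,0],"delta_rot":[0,0,0]}]'
cat >> h.py <<'E'
PIV=np.array([514.8,-37.3])
def rep():
    p,R,o=st();v=p[:2]-PIV
    print("t",round(o["time"],2),"p",p.round(2),"F",(R.T@o["ft_force"]).round(2),"gap",round(o["finger_gap"],1),"post ang",np.degrees(np.arctan2(v[1],v[0])).round(2),"r",np.hypot(*v).round(1),"z ang",np.degrees(np.arctan2(R[1,2],R[0,2])).round(1))
E
python3 -c "
from h import *;rep()"
```

```text
time: 5.5
tool_pos: [539.5, 0.8, 125.8]
ee_rot: [-1.835, 1.57, 2.296]
ft_force: [0.2, -1.4, 2.8]
finger_gap: 7.9
time: 5.92
tool_pos: [539.5, 0.8, 125.8]
ee_rot: [1.806, 1.571, -0.346]
ft_force: [-0.5, 0.3, 3.5]
finger_gap: 7.7
t 5.92 p [539.54   0.77 125.84] F [-3.51 -0.59  0.01] gap 7.7 post ang 56.99 r 45.4 z ang -123.3
```

```bash
python3 -m inch '[{"fingers":-1,"xyz":[0,0.0137,0.0004],"delta_rot":[0.0194,0,0]},{"fingers":-1,"xyz":[0,0.0274,0.0017],"delta_rot":[0.0389,0,0]},{"fingers":-1,"xyz":[0,0.0409,0.0038],"delta_rot":[0.0583,0,0]},{"fingers":-1,"xyz":[0,0.0544,0.0067],"delta_rot":[0.0778,0,0]},{"fingers":-1,"xyz":[0,0.0544,0.0067],"delta_rot":[0.0778,0,0]}]'
python3 -c "
from h import *;rep()"
```

```text
time: 6.33
tool_pos: [547.0, -5.5, 125.8]
ee_rot: [-1.475, 1.568, 2.409]
ft_force: [-3.2, 2.9, 5.2]
finger_gap: 7.3
t 6.33 p [546.98  -5.51 125.8 ] F [-5.19 -4.26  0.42] gap 7.3 post ang 44.66 r 45.2 z ang -137.5
```

```bash
python3 -m inch '[{"fingers":-1,"xyz":[0,0.0274,0.0017],"delta_rot":[0.0389,0,0]},{"fingers":-1,"xyz":[0,0.0544,0.0067],"delta_rot":[0.0778,0,0]},{"fingers":-1,"xyz":[0,0.0806,0.0149],"delta_rot":[0.1167,0,0]},{"fingers":-1,"xyz":[0,0.0931,0.0205],"delta_rot":[0.1361,0,0]},{"fingers":-1,"xyz":[0,0.0931,0.0205],"delta_rot":[0.1361,0,0]}]'
python3 -c "
from h import *;rep()"
```

```text
time: 6.75
tool_pos: [556.9, -21.9, 125.8]
ee_rot: [-1.349, 1.569, 2.108]
ft_force: [-2.0, 3.1, 5.5]
finger_gap: 7.6
t 6.75 p [556.92 -21.93 125.78] F [-5.54 -3.57  0.92] gap 7.6 post ang 20.04 r 44.8 z ang -161.9
```

```bash
python3 -m inch '[{"fingers":-1,"xyz":[0,0.0079,0.0001],"delta_rot":[0.0111,0,0]},{"fingers":-1,"xyz":[0,0.0157,0.0006],"delta_rot":[0.0222,0,0]},{"fingers":-1,"xyz":[0,0.0235,0.0012],"delta_rot":[0.0333,0,0]},{"fingers":-1,"xyz":[0,0.0313,0.0022],"delta_rot":[0.0444,0,0]},{"fingers":-1,"xyz":[0,0.0313,0.0022],"delta_rot":[0.0444,0,0]}]'
python3 -c "
from h import *;rep()"
python3 -m inch '[{"fingers":-1,"xyz":[0,0.0079,0.0001],"delta_rot":[0.0111,0,0]},{"fingers":-1,"xyz":[0,0.0118,0.0003],"delta_rot":[0.0167,0,0]},{"fingers":-1,"xyz":[0,0.0157,0.0006],"delta_rot":[0.0222,0,0]},{"fingers":-1,"xyz":[0,0.0157,0.0006],"delta_rot":[0.0222,0,0]}]'
python3 -c "
from h import *;rep()"
```

```text
time: 7.17
tool_pos: [558.5, -27.8, 125.8]
ee_rot: [-1.343, 1.569, 1.977]
ft_force: [-2.6, 4.3, 4.2]
finger_gap: 7.3
t 7.17 p [558.48 -27.83 125.76] F [-4.24 -4.7   1.81] gap 7.3 post ang 12.23 r 44.7 z ang -169.8
time: 7.5
tool_pos: [559.0, -30.9, 125.8]
ee_rot: [-1.339, 1.569, 1.912]
ft_force: [-2.0, 4.7, 4.6]
finger_gap: 7.1
t 7.5 p [558.95 -30.86 125.76] F [-4.63 -4.9   1.53] gap 7.1 post ang 8.29 r 44.6 z ang -173.7
```

Run:
```python
from h import *
d=np.load("w1.npz");c={k:d[k] for k in("mtx","dist_coeffs","rvec","tvec")}
f=lambda P,z:onz(c,[[180+u/3.8-.37,45+v/3.8-.37] for u,v in P],z)[:,:2]
nose=f([(218,43)],133)[0];leg=f([(505,462),(665,347)],133);s1=f([(322,220),(482,93)],132);s2=f([(488,447),(638,335)],132)
print("nose",nose,"leg",leg,"slide+y",s1,"slide-y",s2)
v=nose-PIV;r=np.hypot(*v);a0=np.arctan2(v[1],v[0]);print("nose r",r,"ang",np.degrees(a0))
u=(leg[1]-leg[0]);u/=np.hypot(*u);n=np.array([-u[1],u[0]])  # ~+y
print("guide yaw",np.degrees(np.arctan2(u[1],u[0])),"slide len",(s1-s2[0])@n,"gap",(s2-leg[0])@n)
for th in np.radians(np.arange(46,80,2)):
    q=PIV+r*np.array([np.cos(a0-th),np.sin(a0-th)])
    print(round(np.degrees(th)),"nose to +y edge",((q-s1.mean(0))@n-4).round(2),"to home edge",((q-leg[0])@n-80).round(2))
```

```text
nose [548.92581677  12.48302284] leg [[ 556.7118006  -116.18534597]
 [ 607.53943547 -111.83836579]] slide+y [[548.29884251 -35.89059232]
 [597.62817749 -31.92630085]] slide-y [[ 554.88585601 -110.32034884]
 [ 603.15205041 -105.45500097]]
nose r 60.35661299967787 ang 55.56971124976134
guide yaw 4.8882664650647705 slide len [74.7203366  74.46671428] gap [5.99925877 6.73400876]
46 nose to +y edge 2.5 to home edge 7.1
48 nose to +y edge 0.4 to home edge 4.99
50 nose to +y edge -1.71 to home edge 2.89
52 nose to +y edge -3.81 to home edge 0.78
54 nose to +y edge -5.92 to home edge -1.32
56 nose to +y edge -8.02 to home edge -3.42
58 nose to +y edge -10.11 to home edge -5.52
60 nose to +y edge -12.2 to home edge -7.6
62 nose to +y edge -14.27 to home edge -9.68
64 nose to +y edge -16.33 to home edge -11.73
66 nose to +y edge -18.37 to home edge -13.78
68 nose to +y edge -20.39 to home edge -15.8
70 nose to +y edge -22.39 to home edge -17.8
72 nose to +y edge -24.37 to home edge -19.77
74 nose to +y edge -26.31 to home edge -21.72
76 nose to +y edge -28.23 to home edge -23.64
78 nose to +y edge -30.12 to home edge -25.53
```

```bash
python3 -m inch '[{"fingers":-1,"xyz":[0,0.0039,0],"delta_rot":[0.0056,0,0]},{"fingers":-1,"xyz":[0,0.0079,0.0001],"delta_rot":[0.0111,0,0]},{"fingers":-1,"xyz":[0,0.0118,0.0003],"delta_rot":[0.0167,0,0]},{"fingers":-1,"xyz":[0,0.0118,0.0003],"delta_rot":[0.0167,0,0]}]' >/dev/null
python3 -c "
from h import *;rep()"
python3 -m inch '[{"fingers":-1,"xyz":[0,0.0012,0],"delta_rot":[0.0017,0,0]},{"fingers":-1,"xyz":[0,0.0012,0],"delta_rot":[0.0017,0,0]},{"fingers":-1,"xyz":[0,0.0012,0],"delta_rot":[0.0017,0,0]}]' >/dev/null
python3 -c "
from h import *;rep()"
python3 -m inch '[{"fingers":-1,"xyz":[0,0.0012,0],"delta_rot":[0.0017,0,0]},{"fingers":-1,"xyz":[0,0.0012,0],"delta_rot":[0.0017,0,0]},{"fingers":-1,"xyz":[0,0.0012,0],"delta_rot":[0.0017,0,0]}]' >/dev/null
python3 -c "
from h import *;rep()"
```

```text
t 7.83 p [559.16 -33.21 125.76] F [-4.22 -4.39  1.48] gap 7.5 post ang 5.26 r 44.5 z ang -176.7
t 8.08 p [559.19 -33.28 125.76] F [-4.92 -4.96  1.48] gap 7.5 post ang 5.18 r 44.6 z ang -177.0
t 8.33 p [559.22 -33.35 125.78] F [-4.06 -4.84  2.27] gap 7.6 post ang 5.08 r 44.6 z ang -177.3
```

```bash
for i in 1; do python3 -m inch '[{"fingers":-1,"xyz":[0,0.002,0],"delta_rot":[0.0028,0,0]},{"fingers":-1,"xyz":[0,0.002,0],"delta_rot":[0.0028,0,0]},{"fingers":-1,"xyz":[0,0.002,0],"delta_rot":[0.0028,0,0]}]' >/dev/null
python3 -c "
from h import *;rep()"; done
python3 -m inch '[{"fingers":-1,"xyz":[0,0.002,0],"delta_rot":[0.0028,0,0]},{"fingers":-1,"xyz":[0,0.002,0],"delta_rot":[0.0028,0,0]},{"fingers":-1,"xyz":[0,0.002,0],"delta_rot":[0.0028,0,0]}]' >/dev/null
python3 -c "
from h import *;rep()"
python3 - <<'E'
from h import *
c=get_calibration("wrist");im=snapshot("wrist");np.savez("w5.npz",im=im,**c)
cv2.imwrite("pics/w5.png",cv2.resize(im[150:340,170:420],None,fx=3,fy=3,interpolation=cv2.INTER_CUBIC));rep()
E
```

```text
t 8.58 p [559.23 -33.49 125.78] F [-4.31 -5.8   2.14] gap 7.6 post ang 4.91 r 44.6 z ang -177.8
t 8.83 p [559.21 -33.58 125.77] F [-4.02 -6.77  1.48] gap 7.8 post ang 4.78 r 44.6 z ang -178.3
t 8.88 p [559.21 -33.59 125.78] F [-4.1  -7.35  1.63] gap 7.6 post ang 4.78 r 44.6 z ang -178.3
```

View pics/w5.png

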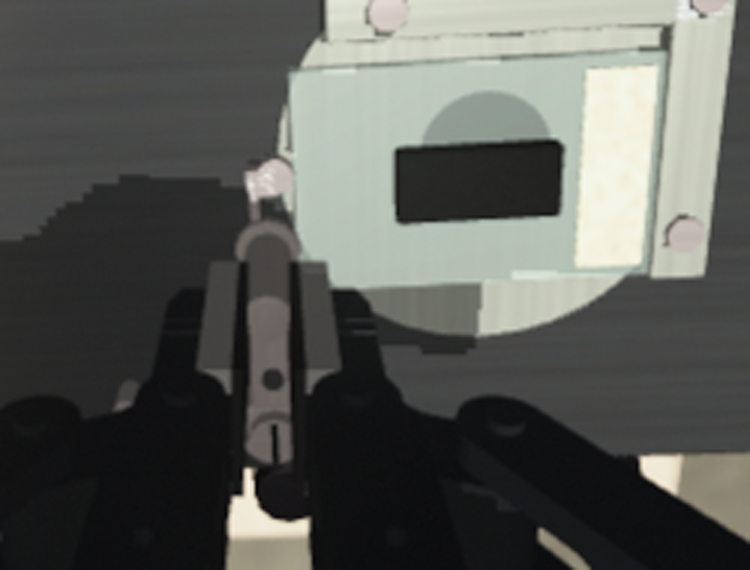

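The slide's end is at the leg and the nose bears on its edge at crop (285,178). The force is up from about 4.8 to 7 N, so I'll press on in small steps toward a rise of about 4.4 N.

```bash
python3 -m inch '[{"fingers":-1,"xyz":[0,0.002,0],"delta_rot":[0,0,0]},{"fingers":-1,"xyz":[0,0.002,0],"delta_rot":[0,0,0]},{"fingers":-1,"xyz":[0,0.002,0],"delta_rot":[0,0,0]}]' >/dev/null
python3 -c "
from h import *;rep()"
python3 -m inch '[{"fingers":-1,"xyz":[0,0.002,0],"delta_rot":[0,0,0]},{"fingers":-1,"xyz":[0,0.002,0],"delta_rot":[0,0,0]}]' >/dev/null
python3 -c "
from h import *;rep()"
python3 -m inch '[{"fingers":-1,"xyz":[0,0,0],"delta_rot":[0,0,0]}]' >/dev/null
python3 -c "
from h import *;rep()"
python3 -m inch '[{"fingers":-1,"xyz":[0,0,0],"delta_rot":[0,0,0]}]' >/dev/null
python3 -c "
from h import *;rep()"
```

```text
t 9.13 p [559.23 -33.65 125.76] F [-4.53 -7.43  1.3 ] gap 7.1 post ang 4.7 r 44.6 z ang -178.3
t 9.3 p [559.19 -33.7  125.76] F [-3.5  -8.04  2.34] gap 7.5 post ang 4.64 r 44.5 z ang -178.3
t 9.38 p [559.23 -33.69 125.75] F [-4.6  -8.31  1.64] gap 7.5 post ang 4.64 r 44.6 z ang -178.3
t 9.47 p [559.22 -33.69 125.77] F [-5.35 -8.43  2.57] gap 7.5 post ang 4.65 r 44.6 z ang -178.3
```

```bash
python3 -m inch '[{"fingers":-1,"xyz":[0,0.002,0],"delta_rot":[0,0,0]},{"fingers":-1,"xyz":[0,0.002,0],"delta_rot":[0,0,0]},{"fingers":-1,"xyz":[0,0.002,0],"delta_rot":[0,0,0]}]' >/dev/null
python3 -c "
from h import *;rep()"
python3 -m inch '[{"fingers":-1,"xyz":[0,0,0],"delta_rot":[0,0,0]}]' >/dev/null
python3 -c "
from h import *;rep()"
python3 -m inch '[{"fingers":-1,"xyz":[0,0,0],"delta_rot":[0,0,0]}]' >/dev/null
python3 -c "
from h import *;rep()"
```

```text
t 9.72 p [559.2  -33.79 125.76] F [-5.41 -8.94  1.59] gap 7.2 post ang 4.52 r 44.5 z ang -178.3
t 9.8 p [559.19 -33.76 125.76] F [-5.15 -8.76  1.72] gap 7.5 post ang 4.55 r 44.5 z ang -178.3
t 9.88 p [559.23 -33.76 125.77] F [-4.92 -9.18  1.2 ] gap 7.5 post ang 4.55 r 44.6 z ang -178.3
```

```bash
python3 -m inch '[{"fingers":-1,"xyz":[0,-0.003,0],"delta_rot":[0,0,0]},{"fingers":-1,"xyz":[0,-0.006,0],"delta_rot":[0,0,0]},{"fingers":-1,"xyz":[0,-0.006,0],"delta_rot":[0,0,0]}]' >/dev/null
python3 -c "
from h import *;rep()"
```

```text
t 10.13 p [559.24 -33.75 125.75] F [-3.71 -6.32  2.66] gap 7.6 post ang 4.57 r 44.6 z ang -178.3
```

```bash
python3 -m inch '[{"fingers":-1,"xyz":[0,-0.005,0],"delta_rot":[0,0,0]},{"fingers":-1,"xyz":[0,-0.01,0],"delta_rot":[0,0,0]},{"fingers":-1,"xyz":[0,-0.01,0],"delta_rot":[0,0,0]}]' >/dev/null
python3 -c "
from h import *;rep()"
python3 -m inch '[{"fingers":-0.8,"xyz":[0,0,0],"delta_rot":[0,0,0]},{"fingers":-0.5,"xyz":[0,0,0],"delta_rot":[0,0,0]},{"fingers":-0.4,"xyz":[0,0,0],"delta_rot":[0,0,0]},{"fingers":-0.4,"xyz":[0,0,0],"delta_rot":[0,0,0]}]' >/dev/null
python3 -c "
from h import *;rep()"
```

```text
t 10.38 p [559.26 -33.74 125.76] F [-4.49 -2.41  2.69] gap 7.9 post ang 4.58 r 44.6 z ang -178.4
t 10.72 p [560.11 -34.35 125.3 ] F [-0.33  0.21  0.45] gap 25.6 post ang 3.72 r 45.4 z ang -178.5
```

```bash
python3 -m inch '[{"fingers":-0.4,"xyz":[-0.15,0,0],"delta_rot":[0,0,0]},{"fingers":-0.4,"xyz":[-0.35,0,0],"delta_rot":[0,0,0]},{"fingers":-0.4,"xyz":[-0.35,0,0],"delta_rot":[0,0,0]},{"fingers":-0.4,"xyz":[-0.35,0,0],"delta_rot":[0,0,0]}]' >/dev/null
python3 - <<'E'
from h import *
rep();print(go([449,-43.8,195]))
c=get_calibration("wrist");im=snapshot("wrist");np.savez("w6.npz",im=im,**c)
cv2.imwrite("pics/w6.png",cv2.resize(im[60:260,140:400],None,fx=3,fy=3,interpolation=cv2.INTER_CUBIC))
E
```

```text
t 11.05 p [561.89 -34.45 198.18] F [ 1.09 -0.53 -0.02] gap 25.5 post ang 3.46 r 47.2 z ang -178.5
[0.0123 0.0315 0.5656]
```

View pics/w6.png

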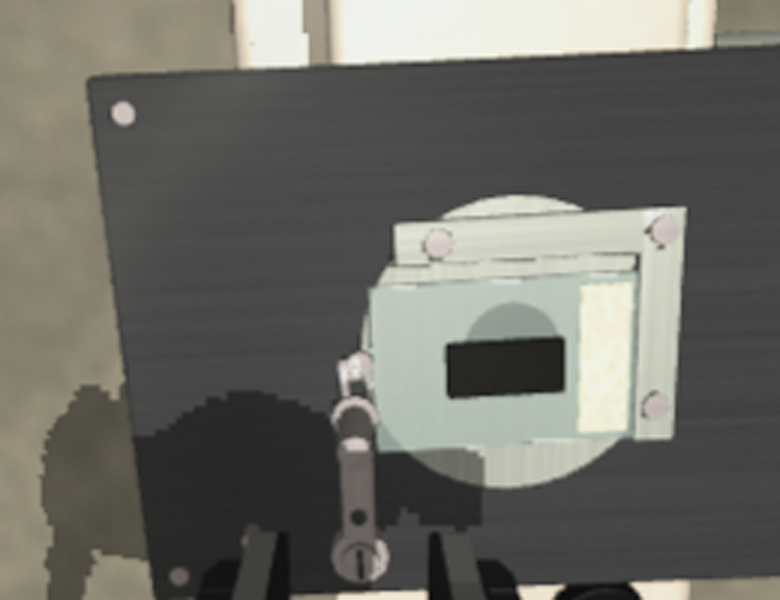

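The slide lies flush against the end leg (edge at crop x≈634), the nose holds it at (362,365) and the post is free. Next, the button.

```bash
python3 -m inch '[{"fingers":-1,"xyz":[0,0.0315,0.5656],"delta_rot":[0,0,0]},{"fingers":-1,"xyz":[0,0.0315,0.5656],"delta_rot":[0,0,0]},{"fingers":-1,"xyz":[0,0.0315,0.5656],"delta_rot":[0,0,0]},{"fingers":-1,"xyz":[0,0.0315,0.5656],"delta_rot":[0,0,0]},{"fingers":-1,"xyz":[0,0.0315,0.5656],"delta_rot":[0,0,0]}]' >/dev/null
python3 -m inch '[{"fingers":-1,"xyz":[0.15,0,0],"delta_rot":[0,0,0]},{"fingers":-1,"xyz":[0.3,0,0],"delta_rot":[0,0,0]},{"fingers":-1,"xyz":[0.43,0,0],"delta_rot":[0,0,0]},{"fingers":-1,"xyz":[0.43,0,0],"delta_rot":[0,0,0]},{"fingers":-1,"xyz":[0.43,0,0],"delta_rot":[0,0,0]}]' >/dev/null
python3 - <<'E'
from h import *
rep();p,R,o=st();print(go([449,-43.8,p[2]]))
c=get_calibration("side");im=snapshot("side")
cv2.imwrite("pics/s4.png",cv2.resize(im[140:225,240:350],None,fx=7,fy=7,interpolation=cv2.INTER_CUBIC))
E
```

```text
t 11.93 p [446.54 -42.83 108.35] F [ 0.06 -0.03 -0.37] gap -0.0 post ang -175.37 r 68.5 z ang -178.4
[-0.      0.0052 -0.0122]
```

View pics/s4.png

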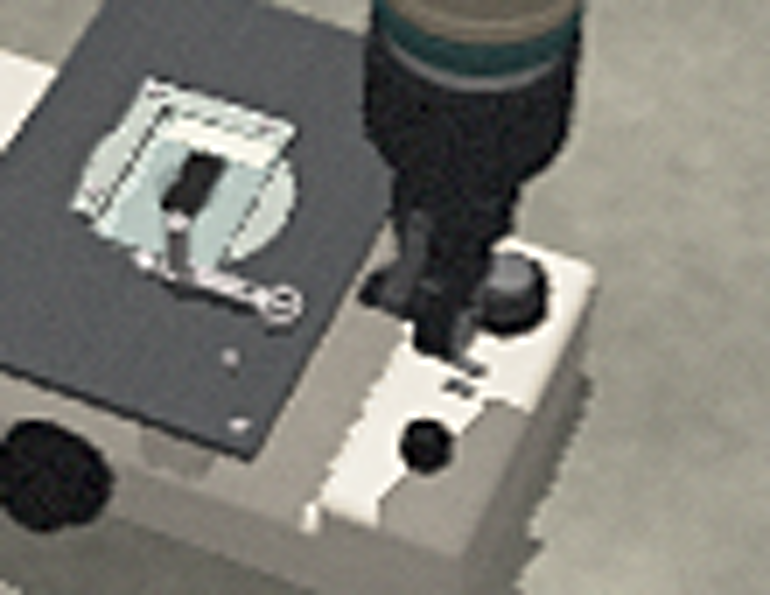

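The side view shows the shut tips at crop (440,350), above the button at (427,445). I'll check their horizontal agreement numerically.

Run:
```python
from h import *
c=get_calibration("side");off=np.array([240,140]);f=lambda u,v:np.array([[u,v]])/7-.43+off
p,R,o=st()
print("button side ray z87",onz(c,f(427,445),87)[0],"piv side z141",onz(c,f(280,302),141)[0])
for k in(0,19,30,40): print(k,((proj(c,[p-R[:,0]*k])-off)*7)[0].round())
d=np.load("w1.npz");c1={k:d[k] for k in("mtx","dist_coeffs","rvec","tvec")};print(onz(c1,[[198.18,153.98]],87)[0])
# button in current wrist view (dark disc)
cw=get_calibration("wrist");print("button px expected",proj(cw,[[451.3,-43.8,87]]))
```

```text
button side ray z87 [442.53611215 -35.9399945   87.        ] piv side z141 [509.55026337 -33.31245537 141.        ]
0 [424. 390.]
19 [427. 360.]
30 [429. 342.]
40 [431. 326.]
[451.28555144 -43.75666695  87.        ]
button px expected [[258.59484824 208.75932214]]
```

```bash
python3 -m inch '[{"fingers":-1,"xyz":[0.03,0,-0.015],"delta_rot":[0,0,0]},{"fingers":-1,"xyz":[0.08,0,-0.015],"delta_rot":[0,0,0]},{"fingers":-1,"xyz":[0.08,0,-0.015],"delta_rot":[0,0,0]}]' >/dev/null
python3 -c "
from h import *;rep()"
python3 -m inch '[{"fingers":-1,"xyz":[0.015,0,0],"delta_rot":[0,0,0]},{"fingers":-1,"xyz":[0.025,0,0],"delta_rot":[0,0,0]},{"fingers":-1,"xyz":[0.025,0,0],"delta_rot":[0,0,0]}]' >/dev/null
python3 -c "
from h import *;rep()"
python3 -m inch '[{"fingers":-1,"xyz":[0.015,0,0],"delta_rot":[0,0,0]},{"fingers":-1,"xyz":[0.02,0,0],"delta_rot":[0,0,0]},{"fingers":-1,"xyz":[0.02,0,0],"delta_rot":[0,0,0]}]' >/dev/null
python3 -c "
from h import *;rep()"
```

```text
t 12.23 p [450.45 -43.02  93.67] F [-0.   -0.6   0.42] gap -0.1 post ang -174.92 r 64.6 z ang -178.4
t 12.48 p [450.03 -42.97  89.01] F [0.1 0.  0.7] gap 0.3 post ang -174.99 r 65.0 z ang -178.4
t 12.73 p [449.53 -42.89  84.56] F [ 0.4  -0.65 -0.23] gap 0.1 post ang -175.1 r 65.5 z ang -178.5
```

```bash
python3 -m inch '[{"fingers":-1,"xyz":[0.015,0,0],"delta_rot":[0,0,0]},{"fingers":-1,"xyz":[0.025,0,0],"delta_rot":[0,0,0]},{"fingers":-1,"xyz":[0.025,0,0],"delta_rot":[0,0,0]}]' >/dev/null
python3 -c "
from h import *;rep()"
python3 -m inch '[{"fingers":-1,"xyz":[0.01,0,0],"delta_rot":[0,0,0]},{"fingers":-1,"xyz":[0.015,0,0],"delta_rot":[0,0,0]},{"fingers":-1,"xyz":[0.015,0,0],"delta_rot":[0,0,0]}]' >/dev/null
python3 -c "
from h import *;rep()"
python3 -m inch '[{"fingers":-1,"xyz":[0.01,0,0],"delta_rot":[0,0,0]},{"fingers":-1,"xyz":[0.015,0,0],"delta_rot":[0,0,0]},{"fingers":-1,"xyz":[0.015,0,0],"delta_rot":[0,0,0]}]' >/dev/null
python3 -c "
from h import *;rep()"
```

```text
t 12.98 p [449.33 -42.84  79.25] F [ 0.28 -0.81  0.42] gap 0.1 post ang -175.16 r 65.7 z ang -178.5
t 13.23 p [449.52 -42.9   76.44] F [-0.2  -0.01 -0.23] gap 0.3 post ang -175.1 r 65.5 z ang -178.5
t 13.48 p [449.51 -42.89  73.44] F [-0.59  1.01  0.55] gap 0.2 post ang -175.11 r 65.5 z ang -178.4
```

```bash
python3 -m inch '[{"fingers":-1,"xyz":[0.007,0,0],"delta_rot":[0,0,0]},{"fingers":-1,"xyz":[0.015,0,0],"delta_rot":[0,0,0]},{"fingers":-1,"xyz":[0.015,0,0],"delta_rot":[0,0,0]}]' >/dev/null
python3 -c "
from h import *;rep()"
python3 -m inch '[{"fingers":-1,"xyz":[0.01,0,0],"delta_rot":[0,0,0]},{"fingers":-1,"xyz":[0.01,0,0],"delta_rot":[0,0,0]}]' >/dev/null
python3 -c "
from h import *;rep()"
python3 -m inch '[{"fingers":-1,"xyz":[0.01,0,0],"delta_rot":[0,0,0]},{"fingers":-1,"xyz":[0.01,0,0],"delta_rot":[0,0,0]}]' >/dev/null
python3 -c "
from h import *;rep()"
```

```text
t 13.73 p [449.47 -42.89  70.41] F [-0.28  1.16  0.02] gap -0.1 post ang -175.11 r 65.6 z ang -178.5
t 13.9 p [449.53 -42.9   68.41] F [-0.56  0.5   0.23] gap -0.3 post ang -175.1 r 65.5 z ang -178.5
t 14.07 p [449.49 -42.87  66.39] F [-0.59 -0.07  0.95] gap -0.4 post ang -175.12 r 65.5 z ang -178.5
```

```bash
python3 -m inch '[{"fingers":-1,"xyz":[0.01,0,0],"delta_rot":[0,0,0]},{"fingers":-1,"xyz":[0.01,0,0],"delta_rot":[0,0,0]}]' >/dev/null
python3 -c "
from h import *;rep()"
python3 -m inch '[{"fingers":-1,"xyz":[0.01,0,0],"delta_rot":[0,0,0]},{"fingers":-1,"xyz":[0.01,0,0],"delta_rot":[0,0,0]}]' >/dev/null
python3 -c "
from h import *;rep()"
python3 -m inch '[{"fingers":-1,"xyz":[0.01,0,0],"delta_rot":[0,0,0]},{"fingers":-1,"xyz":[0.01,0,0],"delta_rot":[0,0,0]}]' >/dev/null
python3 -c "
from h import *;rep()"
```

```text
t 14.23 p [449.48 -42.88  64.39] F [-0.03  0.02  0.52] gap -0.3 post ang -175.12 r 65.6 z ang -178.5
t 14.4 p [449.5  -42.88  62.41] F [-0.32 -0.29 -0.53] gap -0.2 post ang -175.12 r 65.5 z ang -178.5
t 14.57 p [449.48 -42.89  60.39] F [0.13 0.09 0.73] gap 0.1 post ang -175.11 r 65.6 z ang -178.5
```

```bash
python3 -m inch '[{"fingers":-1,"xyz":[0.01,0,0],"delta_rot":[0,0,0]},{"fingers":-1,"xyz":[0.01,0,0],"delta_rot":[0,0,0]}]' >/dev/null
python3 -c "
from h import *;rep()"
python3 -m inch '[{"fingers":-1,"xyz":[0.01,0,0],"delta_rot":[0,0,0]},{"fingers":-1,"xyz":[0.01,0,0],"delta_rot":[0,0,0]}]' >/dev/null
python3 - <<'E'
from h import *
rep();c=get_calibration("wrist");im=snapshot("wrist");s=snapshot("side")
a=cv2.resize(im[120:320,160:360],None,fx=2,fy=2,interpolation=cv2.INTER_CUBIC);b=cv2.resize(s[150:220,265:335],(400,400),interpolation=cv2.INTER_CUBIC)
cv2.imwrite("pics/ws5.png",np.hstack([a,b]))
E
```

```text
t 14.73 p [449.48 -42.9   58.4 ] F [-0.61  0.41  0.19] gap 0.4 post ang -175.1 r 65.6 z ang -178.4
t 14.9 p [449.51 -42.87  56.4 ] F [-0.61 -0.26  0.84] gap -0.2 post ang -175.12 r 65.5 z ang -178.4
```

View pics/ws5.png

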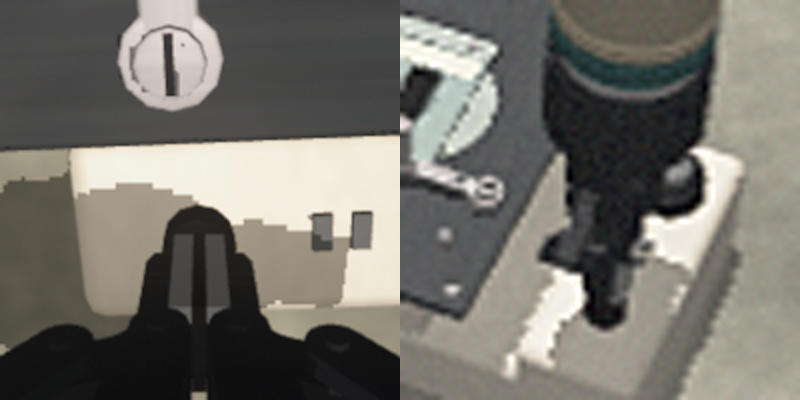

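The tips are directly over the button, centred laterally at (200,–) with the button's far edge at (200,207). I'll keep descending.

```bash
python3 -m inch '[{"fingers":-1,"xyz":[0.01,0,0],"delta_rot":[0,0,0]},{"fingers":-1,"xyz":[0.01,0,0],"delta_rot":[0,0,0]}]' >/dev/null
python3 -c "
from h import *;rep()"
python3 -m inch '[{"fingers":-1,"xyz":[0.01,0,0],"delta_rot":[0,0,0]},{"fingers":-1,"xyz":[0.01,0,0],"delta_rot":[0,0,0]}]' >/dev/null
python3 -c "
from h import *;rep()"
python3 -m inch '[{"fingers":-1,"xyz":[0.01,0,0],"delta_rot":[0,0,0]},{"fingers":-1,"xyz":[0.01,0,0],"delta_rot":[0,0,0]}]' >/dev/null
python3 -c "
from h import *;rep()"
```

```text
t 15.17 p [449.54 -42.88  54.46] F [ 0.34 -0.36 -1.02] gap -0.3 post ang -175.12 r 65.5 z ang -178.4
t 15.33 p [449.48 -42.88  52.39] F [-0.02  0.05  0.12] gap 0.1 post ang -175.12 r 65.6 z ang -178.4
t 15.5 p [449.45 -42.86  50.36] F [ 0.94 -0.4  -0.21] gap 0.1 post ang -175.14 r 65.6 z ang -178.5
```

```bash
python3 -m inch '[{"fingers":-1,"xyz":[0.01,0,0],"delta_rot":[0,0,0]},{"fingers":-1,"xyz":[0.01,0,0],"delta_rot":[0,0,0]}]' >/dev/null
python3 -c "
from h import *;rep()"
python3 -m inch '[{"fingers":-1,"xyz":[0.01,0,0],"delta_rot":[0,0,0]},{"fingers":-1,"xyz":[0.01,0,0],"delta_rot":[0,0,0]}]' >/dev/null
python3 - <<'E'
from h import *
rep();im=snapshot("wrist");g=cv2.cvtColor(im,cv2.COLOR_BGR2GRAY)
print(g[215:250:2,240:280:3])
E
```

```text
t 15.67 p [449.52 -42.89  48.4 ] F [-0.   -0.04  0.58] gap 0.3 post ang -175.1 r 65.5 z ang -178.4
t 15.83 p [449.5  -42.89  46.4 ] F [ 0.48 -0.47 -0.01] gap 0.1 post ang -175.11 r 65.5 z ang -178.5
[[242 241 241 242 241 241 241 242 242 242 241 241 240 240]
 [241 241 241 241 241 241 241 241 242 242 241 241 240 240]
 [159 159 209 241 241 241 241 241 241 241 241 241 240 240]
 [159 159 179 202 203 202 241 241 241 241 241 241 240 240]
 [158 159 159 159 159 159 241 240 241 241 241 240 240 240]
 [157 158 159 158 159 158 158 157 240 240 241 241 240 240]
 [157 158 158 159 159 158 158 157 199 240 241 241 241 241]
 [158 158 158 158 158 148  98 121 156 240 240 241 240 241]
 [156 157 158 141  81  36  36  35  40  74 240 240 241 241]
 [157 158 157  48  35  35  35  36  35  37 140 240 240 241]
 [157 157  93  34  35  35  34  35  35  36  35 212 240 240]
 [156 140  35  65  66  66  36  35  66  66  67  35 200 200]
 [156  46  44  76  76  77  35  34  76  76  78  34 110 156]
 [156  33  46  76  75  75  35  34  76  75  76  34  75 155]
 [155  32  52  75  75  72  33  34  75  76  75  33  35 154]
 [140  31  56  75  75  69  34  33  75  75  75  35  32 153]
 [ 32  33  57  74  74  69  31  32  74  75  74  39  35  34]
 [ 33  32  58  74  75  69  31  31  74  74  75  44  33  33]]
```

```bash
python3 -c "
from h import *
c=get_calibration('wrist');p,R,o=st()
print(proj(c,[[462,-43,87],[450,-43,87],[462,-43,82]]).round(1).tolist());print([ (k,z,proj(c,[p-k*R[:,0]+z*R[:,2]])[0].round(1).tolist()) for k in(20,30,40) for z in(-11,0,11)])"
python3 -m inch '[{"fingers":-1,"xyz":[0.01,0,0],"delta_rot":[0,0,0]},{"fingers":-1,"xyz":[0.01,0,0],"delta_rot":[0,0,0]}]' >/dev/null
python3 -c "
from h import *;rep()"
python3 -m inch '[{"fingers":-1,"xyz":[0.01,0,0],"delta_rot":[0,0,0]},{"fingers":-1,"xyz":[0.01,0,0],"delta_rot":[0,0,0]}]' >/dev/null
python3 -c "
from h import *;rep()"
```

```text
[[258.0, 237.0], [257.3, 257.1], [258.0, 232.7]]
[(20, -11, [257.3, 223.3]), (20, 0, [257.3, 239.9]), (20, 11, [257.3, 255.9]), (30, -11, [257.2, 230.7]), (30, 0, [257.2, 248.1]), (30, 11, [257.2, 264.9]), (40, -11, [257.1, 239.0]), (40, 0, [257.1, 257.4]), (40, 11, [257.1, 274.9])]
t 16.05 p [449.53 -42.88  44.44] F [0.27 0.55 0.15] gap 0.1 post ang -175.12 r 65.5 z ang -178.4
t 16.22 p [449.5  -42.87  42.41] F [-0.52 -0.53 -0.06] gap -0.1 post ang -175.13 r 65.5 z ang -178.4
```

```bash
python3 -m inch '[{"fingers":-1,"xyz":[0.01,0,0],"delta_rot":[0,0,0]},{"fingers":-1,"xyz":[0.01,0,0],"delta_rot":[0,0,0]}]' >/dev/null
python3 -c "
from h import *;rep()"
python3 -m inch '[{"fingers":-1,"xyz":[0.01,0,0],"delta_rot":[0,0,0]},{"fingers":-1,"xyz":[0.01,0,0],"delta_rot":[0,0,0]}]' >/dev/null
python3 - <<'E'
from h import *
rep();im=snapshot("wrist");s=snapshot("side")
a=cv2.resize(im[170:300,190:320],(400,400),interpolation=cv2.INTER_CUBIC);b=cv2.resize(s[170:215,285:330],(400,400),interpolation=cv2.INTER_CUBIC)
cv2.imwrite("pics/ws6.png",np.hstack([a,b]))
E
```

```text
t 16.38 p [449.54 -42.9   40.42] F [-0.13  0.22 -0.34] gap 0.1 post ang -175.1 r 65.5 z ang -178.4
t 16.55 p [449.5  -42.91  38.41] F [ 0.71 -0.11  0.29] gap 0.2 post ang -175.09 r 65.5 z ang -178.5
```

Run:
```python
from h import *
im=cv2.imread("pics/ws6.png")
im=snapshot("wrist");g=cv2.cvtColor(im,cv2.COLOR_BGR2GRAY)
print(g[221:262:2,225:296:4])
c=get_calibration('wrist');print(proj(c,[[462,-43,87],[450,-43,87]]).round(1).tolist())
s=cv2.cvtColor(snapshot("side"),cv2.COLOR_BGR2GRAY)
print(s[190:214,290:314])
cs=get_calibration("side");p,R,o=st();print(proj(cs,[p,p-R[:,0]*38,[450,-43,87]]))
```

```text
[[163 162 162 162 162 212 243 242 242 243 243 243 242 241 241 242 241 241]
 [163 162 162 161 161 211 242 242 242 243 243 243 242 241 241 242 242 241]
 [162 162 161 160 161 161 161 161 242 242 243 243 242 241 241 241 241 241]
 [161 161 161 160 160 160 160 160 204 242 242 242 242 241 241 241 241 241]
 [160 160 159 159 159 159 159 160 160 242 242 242 242 241 241 241 241 241]
 [159 158 157 159 158 159 160 160 160 160 159 242 242 241 241 241 241 241]
 [158 158 157 158 158 160 160 161 159 159 159 241 242 241 241 241 241 241]
 [157 157 157 158 158 159 159 160 126 145 158 159 242 242 242 241 241 241]
 [156 156 156 157 158 159 101  96  34  34 101 102 226 242 242 241 241 240]
 [156 156 157 158 158 159  77  76  34  35  78  78 210 242 242 241 240 240]
 [156 157 157 157 157 142  76  76  33  34  76  78 128 234 242 241 157 156]
 [156 156 156 158 157  45  76  76  33  34  78  77  36 202 241 202 156 156]
 [157 156 156 158 142  33  76  76  33  33  77  76  32 134 241 156 156 155]
 [157 156 157  46  32  35  76  76  33  32  76  77  39  35  46 157 156 155]
 [156 156 140  31  32  38  75  75  32  31  76  76 
[... 2321 characters left out ...]
 113]
 [241 138 147 156 160 154 155 158 161 164 169 164 161 162 154 154 157 154
  155 151 143 122 110 112]
 [243 142 154 156 150 158 157 156 159 160 157 161 156 158 155 157 157 156
  151 149 138 117 111 112]
 [245 145 154 155 155 158 157 161 156 154 157 157 159 158 153 158 157 151
  151 144 128 115 116 111]
 [236 145 156 159 154 157 156 155 156 153 158 154 156 155 153 158 154 154
  146 138 113 114 115 115]
 [225 145 156 154 156 159 158 157 157 159 159 157 157 154 154 159 153 152
  145 123 111 110 113 110]
 [205 151 155 154 157 156 158 157 160 162 157 159 158 158 155 154 151 151
  139 118 113 115 109 107]]
[[298.27171252 210.48498906]
 [299.10980969 202.63925558]
 [299.27591892 200.38922405]]
```

```bash
python3 -m inch '[{"fingers":-1,"xyz":[0.01,0,0],"delta_rot":[0,0,0]},{"fingers":-1,"xyz":[0.01,0,0],"delta_rot":[0,0,0]}]' >/dev/null
python3 -c "
from h import *;rep()"
python3 -m inch '[{"fingers":-1,"xyz":[0.01,0,0],"delta_rot":[0,0,0]},{"fingers":-1,"xyz":[0.01,0,0],"delta_rot":[0,0,0]}]' >/dev/null
python3 -c "
from h import *;rep()"
```

```text
t 16.92 p [450.14 -43.04  37.25] F [-4.68 -0.27  1.01] gap -0.0 post ang -174.93 r 64.9 z ang -178.4
t 17.08 p [450.19 -43.06  37.15] F [-21.83  -0.81   4.73] gap -0.0 post ang -174.91 r 64.9 z ang -178.4
```

```bash
python3 -m inch '[{"fingers":-1,"xyz":[-0.04,0,0],"delta_rot":[0,0,0]},{"fingers":-1,"xyz":[-0.04,0,0],"delta_rot":[0,0,0]}]' >/dev/null
python3 - <<'E'
from h import *
rep()
im=snapshot("wrist");s=snapshot("side");t=snapshot("top")
hs=cv2.cvtColor(s,cv2.COLOR_BGR2GRAY)
cs=get_calibration("side");p,R,o=st()
print("stage edge pts",proj(cs,[[498,-43,128]]),"tcp",proj(cs,[p,p-19*R[:,0],p-38*R[:,0]]))
E
```

```text
t 17.25 p [450.85 -43.21  43.93] F [-0.07  0.74 -0.45] gap 0.2 post ang -174.72 r 64.2 z ang -178.4
stage edge pts [[284.720322  184.8920107]] tcp [[298.41377723 209.77284002]
 [298.82925759 205.87941735]
 [299.25426105 201.88669557]]
```

The contact was rigid (22 N at TCP z 37) with no 5 mm of travel, so the small disc is a low decoy. The taller "knob" has a lighter disc about 24 mm across on a black collar, and that must be the capture button. I'll locate it.

Run:
```python
from h import *
d=np.load("w1.npz");c={k:d[k] for k in("mtx","dist_coeffs","rvec","tvec")};g=cv2.cvtColor(d["im"],cv2.COLOR_BGR2GRAY)
print(g[190:232:2,224:266:2])
def blob(img,x0,x1,y0,y1,lo,hi):
    r=img[y0:y1,x0:x1];m=((r>lo)&(r<hi)).astype(np.uint8);m=cv2.morphologyEx(m,cv2.MORPH_OPEN,np.ones((3,3),np.uint8))
    n,l,s,ce=cv2.connectedComponentsWithStats(m);return [(s[k].tolist(),(ce[k]+[x0,y0]).round(1).tolist()) for k in range(1,n) if s[k,4]>12]
print(blob(g,228,262,192,230,45,140),blob(g,224,264,190,232,-1,45))
```

```text
[[212 210 210 211 211 210 210 212 214 214 213 214 213 212 213 213 207 194
  172 138  96]
 [210 210 210 209 209 209 211 213 214 214 212 211 213 213 213 213 213 204
  191 173 126]
 [208 209 208 208 209 211 146 130  71  81  55 110 155 185 213 213 214 213
  203 188 157]
 [207 207 208 208 192  96  42  27  31  32  33  31  27  32 124 214 214 215
  211 197 183]
 [206 207 208 200 105  32  33  39  42  43  43  44  43  41  28 111 213 213
  213 206 193]
 [205 208 191 132  32  37  40  40  41  41  42  42  43  44  43  30 111 213
  211 211 202]
 [206 208 192  71  36  39  39  39  39  43  40  42  42  42  42  42  46 183
  212 210 211]
 [206 208 155  36  37  38  39  43  47  51  49  48  44  42  41  42  37 128
  213 212 213]
 [205 207  99  36  37  32  41  74  97 110 109 102  65  47  41  41  40  83
  214 213 213]
 [206 207 112  36  37  35  75 102 107 111 113 115 110  79  42  39  39  72
  213 212 213]
 [207 207 152  37  34  52  96 102 103 107 109 111 111 102  46  39  39  72
  213 212 212]
 [197 207 164  35  36  58  96  99 100 103 104 105 106 105  64  37  38  97
  212 211 212]
 [179 199 172  34  34  63  95  9
[... 187 characters left out ...]
  96  96  96  60  35  35 143 216
  217 216 215]
 [114 117 168 179 170  47  34  51  85  92  93  84  57  34  34 129 213 215
  215 215 214]
 [112 114 121 170 192 193  72  33  33  35  37  34  34  63 139 212 213 213
  212 213 205]
 [111 113 114 127 176 197 208 187 157  90 108 131 178 208 209 212 212 212
  209 197 182]
 [108 110 113 113 142 182 200 206 206 207 208 209 209 209 209 211 212 204
  190 172 127]
 [107 109 112 113 116 151 182 201 207 207 208 210 210 210 211 210 199 186
  152 117 119]
 [107 108 109 112 114 110 150 185 205 209 210 212 212 213 206 193 174 126
  115 116 117]]
[([6, 12, 19, 18, 275], [243.0, 212.5]), ([0, 31, 6, 7, 30], [229.9, 226.6])] [([5, 5, 29, 26, 351], [243.4, 204.7])]
```

Run:
```python
from h import *
d=np.load("w1.npz");c={k:d[k] for k in("mtx","dist_coeffs","rvec","tvec")}
B=onz(c,[[243,212.5]],87)[0];print(B,onz(c,[[198.18,153.98]],72)[0])
s=snapshot("side");g=cv2.cvtColor(s,cv2.COLOR_BGR2GRAY)
cs=get_calibration("side");print("side check of s4 knob top",onz(cs,[[240+512/7,140+280/7]],87))
p,R,o=st();print(p,go([B[0],B[1],110]))
```

```text
[ 454.60396797 -134.70423607   87.        ] [447.06023567 -44.39871403  72.        ]
side check of s4 knob top [[ 446.97698026 -130.99083369   87.        ]]
[449.34095883 -42.86408022  42.23300527] [-0.3389  0.4597 -0.0137]
```

```bash
python3 -m inch '[{"fingers":-1,"xyz":[-0.17,0,0],"delta_rot":[0,0,0]},{"fingers":-1,"xyz":[-0.34,0,0],"delta_rot":[0,0,0]},{"fingers":-1,"xyz":[-0.34,0.23,-0.005],"delta_rot":[0,0,0]},{"fingers":-1,"xyz":[-0.34,0.46,-0.01],"delta_rot":[0,0,0]},{"fingers":-1,"xyz":[-0.34,0.46,-0.01],"delta_rot":[0,0,0]}]' >/dev/null
python3 -m inch '[{"fingers":-1,"xyz":[0.1,0,0],"delta_rot":[0,0,0]},{"fingers":-1,"xyz":[0.2,0,0],"delta_rot":[0,0,0]},{"fingers":-1,"xyz":[0.2,0,0],"delta_rot":[0,0,0]},{"fingers":-1,"xyz":[0.2,0,0],"delta_rot":[0,0,0]}]' >/dev/null
python3 -c "
from h import *;rep();p,R,o=st();print(go([453.5,-134.8,p[2]]))"
```

```text
t 18.2 p [ 452.77 -134.23   69.41] F [-0.67  0.04 -0.61] gap 0.1 post ang -122.62 r 115.1 z ang -178.5
[-0.      0.003  -0.0036]
```

```bash
python3 -m inch '[{"fingers":-1,"xyz":[0.01,0.003,-0.003],"delta_rot":[0,0,0]},{"fingers":-1,"xyz":[0.02,0.003,-0.003],"delta_rot":[0,0,0]},{"fingers":-1,"xyz":[0.02,0.003,-0.003],"delta_rot":[0,0,0]}]' >/dev/null
python3 -c "
from h import *;rep()"
python3 -m inch '[{"fingers":-1,"xyz":[0.01,0,0],"delta_rot":[0,0,0]},{"fingers":-1,"xyz":[0.015,0,0],"delta_rot":[0,0,0]},{"fingers":-1,"xyz":[0.015,0,0],"delta_rot":[0,0,0]}]' >/dev/null
python3 -c "
from h import *;rep()"
python3 -m inch '[{"fingers":-1,"xyz":[0.01,0,0],"delta_rot":[0,0,0]},{"fingers":-1,"xyz":[0.015,0,0],"delta_rot":[0,0,0]},{"fingers":-1,"xyz":[0.015,0,0],"delta_rot":[0,0,0]}]' >/dev/null
python3 -c "
from h import *;rep()"
python3 -m inch '[{"fingers":-1,"xyz":[0.01,0,0],"delta_rot":[0,0,0]},{"fingers":-1,"xyz":[0.01,0,0],"delta_rot":[0,0,0]}]' >/dev/null
python3 -c "
from h import *;rep()"
```

```text
t 18.45 p [ 455.3  -135.4    67.15] F [0.66 0.13 0.51] gap -0.0 post ang -121.24 r 114.7 z ang -178.4
t 18.7 p [ 454.82 -135.32   63.78] F [-0.39  0.99 -0.31] gap 0.3 post ang -121.46 r 114.9 z ang -178.4
t 18.95 p [ 454.6  -135.31   60.49] F [ 0.29 -0.38 -0.29] gap -0.1 post ang -121.56 r 115.0 z ang -178.4
t 19.12 p [ 454.6  -135.35   58.39] F [ 0.31 -0.03  0.27] gap 0.0 post ang -121.55 r 115.1 z ang -178.5
```

```bash
python3 -m inch '[{"fingers":-1,"xyz":[0.01,0,0],"delta_rot":[0,0,0]},{"fingers":-1,"xyz":[0.01,0,0],"delta_rot":[0,0,0]}]' >/dev/null
python3 -c "
from h import *;rep()"
python3 -m inch '[{"fingers":-1,"xyz":[0.01,0,0],"delta_rot":[0,0,0]},{"fingers":-1,"xyz":[0.01,0,0],"delta_rot":[0,0,0]}]' >/dev/null
python3 -c "
from h import *;rep()"
python3 -m inch '[{"fingers":-1,"xyz":[0.01,0,0],"delta_rot":[0,0,0]},{"fingers":-1,"xyz":[0.01,0,0],"delta_rot":[0,0,0]}]' >/dev/null
python3 -c "
from h import *;rep()"
python3 -m inch '[{"fingers":-1,"xyz":[0.01,0,0],"delta_rot":[0,0,0]},{"fingers":-1,"xyz":[0.01,0,0],"delta_rot":[0,0,0]}]' >/dev/null
python3 -c "
from h import *;rep()"
```

```text
t 19.28 p [ 454.79 -135.45   56.63] F [-2.26 -0.85  0.25] gap 0.2 post ang -121.44 r 115.0 z ang -178.5
t 19.45 p [ 454.88 -135.49   54.73] F [-3.86 -0.76  0.32] gap -0.1 post ang -121.39 r 115.0 z ang -178.5
t 19.62 p [ 454.9  -135.5    53.22] F [-6.02 -0.85  1.52] gap -0.2 post ang -121.38 r 115.0 z ang -178.5
t 19.78 p [ 454.96 -135.55   52.96] F [-20.52  -0.98   3.68] gap -0.2 post ang -121.34 r 115.0 z ang -178.4
```

The button started at about 2 N and bottomed with about 4.5 mm of travel (20 N on its stop). Now back up and over to the post.

```bash
python3 -m inch '[{"fingers":-1,"xyz":[-0.1,0,0],"delta_rot":[0,0,0]},{"fingers":-1,"xyz":[-0.3,0,0],"delta_rot":[0,0,0]},{"fingers":-1,"xyz":[-0.5,0,0],"delta_rot":[0,0,0]},{"fingers":-0.3,"xyz":[-0.72,0,0],"delta_rot":[0,0,0]},{"fingers":-0.3,"xyz":[-0.72,0,0],"delta_rot":[0,0,0]}]' >/dev/null
python3 -c "
from h import *;rep();p,R,o=st();print(go([559.2,-33.8,196]))"
```

```text
t 20.2 p [ 459.56 -137.58  202.03] F [-0.97  0.46  0.17] gap 23.1 post ang -118.85 r 114.5 z ang -178.4
[ 0.0336 -0.5054 -0.5117]
```

```bash
python3 -m inch '[{"fingers":-0.3,"xyz":[0,-0.505,-0.512],"delta_rot":[0,0,0]},{"fingers":-0.3,"xyz":[0,-0.505,-0.512],"delta_rot":[0,0,0]},{"fingers":-0.3,"xyz":[0,-0.505,-0.512],"delta_rot":[0,0,0]},{"fingers":-0.3,"xyz":[0,-0.505,-0.512],"delta_rot":[0,0,0]},{"fingers":-0.3,"xyz":[0,-0.505,-0.512],"delta_rot":[0,0,0]}]' >/dev/null
python3 - <<'E'
from h import *
rep();p,R,o=st();print(go([559.2,-33.8,p[2]]),go([559.2,-33.8,116]))
c=get_calibration("wrist");im=snapshot("wrist");np.savez("w7.npz",im=im,**c)
# slide / clip unchanged? compare predicted pixels of known points, find pin-coloured blobs
d=np.load("w6.npz");c6={k:d[k] for k in("mtx","dist_coeffs","rvec","tvec")}
# map w6 to w7 via stage plane homography and diff
Q=np.array([[500,-150,132],[500,30,132],[640,-150,132],[640,30,132]])
H=cv2.getPerspectiveTransform(proj(c6,Q).astype(np.float32),proj(c,Q).astype(np.float32))
w=cv2.warpPerspective(d["im"],H,(512,384))
# leg gap: rubber black blob position relative to guide in both
for n,I,cc in(("w6",d["im"],c6),("w7",im,c)):
    a=proj(cc,[[575,-75,137]])[0].astype(int);g=cv2.cvtColor(I,cv2.COLOR_BGR2GRAY);r=g[a[1]-25:a[1]+25,a[0]-30:a[0]+30]
    k,l,s,ce=cv2.connectedComponentsWithStats((r<40).astype(np.uint8));j=1+np.argmax(s[1:,4]);print(n,s[j],onz(cc,[ce[j]+a-[30,25]],137)[0].round(1))
E
```

```text
t 20.62 p [557.43 -28.6  193.6 ] F [0.88 0.54 0.17] gap 29.4 post ang 11.54 r 43.5 z ang -178.2
[-0.      0.0263 -0.008 ] [ 0.388   0.0269 -0.0074]
w6 [ 14  15  39  19 570] [576.4 -79.  137. ]
w7 [ 14  14  40  20 705] [576.3 -77.1 137. ]
```

```bash
python3 -m inch '[{"fingers":-0.3,"xyz":[0.15,0,0],"delta_rot":[0,0,0]},{"fingers":-0.3,"xyz":[0.15,0,0],"delta_rot":[0,0,0]}]' >/dev/null
python3 -c "
from h import *;rep();p,R,o=st();print(go([559.2,-33.8,116]))"
```

```text
t 20.83 p [550.41 -31.74 160.27] F [0.98 0.41 0.79] gap 29.7 post ang 8.87 r 36.0 z ang -178.5
[ 0.2209  0.0117 -0.0457]
```

```bash
python3 -m inch '[{"fingers":-0.3,"xyz":[0,0,0],"delta_rot":[0,0,0]},{"fingers":-0.3,"xyz":[0,0,0],"delta_rot":[0,0,0]}]' >/dev/null
python3 -c "
from h import *;rep();p,R,o=st();print(go([559.2,-33.8,116]))"
```

```text
t 21.0 p [554.02 -32.5  165.12] F [ 0.04 -0.72 -0.24] gap 29.7 post ang 6.98 r 39.5 z ang -178.5
[ 0.2456  0.0071 -0.0258]
```

```bash
python3 -m inch '[{"fingers":-0.3,"xyz":[0,0.005,-0.015],"delta_rot":[0,0,0]},{"fingers":-0.3,"xyz":[0,0.005,-0.015],"delta_rot":[0,0,0]},{"fingers":-0.3,"xyz":[0,0.005,-0.015],"delta_rot":[0,0,0]}]' >/dev/null
python3 -c "
from h import *;rep();p,R,o=st();print(go([559.2,-33.8,116]))"
```

```text
t 21.25 p [558.14 -33.12 165.69] F [-0.02 -0.54 -0.15] gap 29.8 post ang 5.51 r 43.5 z ang -178.5
[ 0.2484  0.0034 -0.0047]
```

```bash
python3 -m inch '[{"fingers":-0.3,"xyz":[0.06,0.003,-0.004],"delta_rot":[0,0,0]},{"fingers":-0.3,"xyz":[0.1,0.003,-0.004],"delta_rot":[0,0,0]},{"fingers":-0.3,"xyz":[0.12,0.003,-0.004],"delta_rot":[0,0,0]},{"fingers":-0.3,"xyz":[0.12,0.003,-0.004],"delta_rot":[0,0,0]}]' >/dev/null
python3 -c "
from h import *;rep()"
python3 -m inch '[{"fingers":-0.3,"xyz":[0.06,0,0],"delta_rot":[0,0,0]},{"fingers":-0.3,"xyz":[0.12,0,0],"delta_rot":[0,0,0]},{"fingers":-0.3,"xyz":[0.12,0,0],"delta_rot":[0,0,0]},{"fingers":-0.3,"xyz":[0.12,0,0],"delta_rot":[0,0,0]}]' >/dev/null
python3 -c "
from h import *;rep()"
```

```text
t 21.58 p [557.34 -33.06 139.62] F [0.27 0.77 0.65] gap 29.8 post ang 5.69 r 42.7 z ang -178.5
t 21.92 p [557.96 -33.09 116.56] F [0.31 0.54 0.63] gap 30.0 post ang 5.57 r 43.4 z ang -178.4
```

```bash
python3 -m inch '[{"fingers":-0.65,"xyz":[0,0.002,-0.004],"delta_rot":[0,0,0]},{"fingers":-0.65,"xyz":[0,0.002,-0.004],"delta_rot":[0,0,0]},{"fingers":-0.65,"xyz":[0,0.002,-0.004],"delta_rot":[0,0,0]}]' 30 >/dev/null
cat >> h.py <<'E'
def arc(degs,dz=0):  # rows for counter-clockwise swing of the tool about PIV
    p,R,o=st();c=R.T@np.r_[PIV-p[:2],0];
    for a in degs:
        rv=Ro.from_rotvec([-np.radians(a),0,0]).as_matrix();t=c-rv@c
        print(a,(t/200).round(4),round(-a/180,4))
E
python3 -c "
from h import *;rep();arc([3,7,14,21,28])"
```

```text
t 22.17 p [559.73 -33.68 117.52] F [-0.05 -0.12 -0.13] gap 14.9 post ang 4.6 r 45.1 z ang -178.5
3 [-0.     -0.0118  0.0009] -0.0167
7 [-0.     -0.0273  0.0031] -0.0389
14 [-0.     -0.0541  0.0096] -0.0778
21 [ 0.     -0.0799  0.0192] -0.1167
28 [ 0.     -0.1042  0.032 ] -0.1556
```

```bash
python3 -m inch '[{"fingers":-0.65,"xyz":[0,-0.0118,0.0009],"delta_rot":[-0.0167,0,0]},{"fingers":-0.65,"xyz":[0,-0.0273,0.0031],"delta_rot":[-0.0389,0,0]},{"fingers":-0.65,"xyz":[0,-0.0405,0.0063],"delta_rot":[-0.0583,0,0]},{"fingers":-0.65,"xyz":[0,-0.0541,0.0096],"delta_rot":[-0.0778,0,0]},{"fingers":-0.65,"xyz":[0,-0.0541,0.0096],"delta_rot":[-0.0778,0,0]}]' >/dev/null
python3 -c "
from h import *;rep();arc([3.5,7,14,21,28])"
```

```text
t 22.58 p [557.77 -24.57 117.36] F [0.12 5.1  0.61] gap 14.9 post ang 16.5 r 44.8 z ang -164.3
3.5 [-0.     -0.0137  0.0006] -0.0194
7 [-0.     -0.0273  0.0021] -0.0389
14 [-0.     -0.0541  0.0074] -0.0778
21 [ 0.     -0.0801  0.0161] -0.1167
28 [ 0.     -0.1048  0.0278] -0.1556
```

```bash
python3 -m inch '[{"fingers":-0.65,"xyz":[0,-0.0273,0.0021],"delta_rot":[-0.0389,0,0]},{"fingers":-0.65,"xyz":[0,-0.0541,0.0074],"delta_rot":[-0.0778,0,0]},{"fingers":-0.65,"xyz":[0,-0.0801,0.0161],"delta_rot":[-0.1167,0,0]},{"fingers":-0.65,"xyz":[0,-0.1048,0.0278],"delta_rot":[-0.1556,0,0]},{"fingers":-0.65,"xyz":[0,-0.1048,0.0278],"delta_rot":[-0.1556,0,0]}]' >/dev/null
python3 -c "
from h import *;rep();arc([2,4,6,9])"
```

```text
t 23.0 p [546.71  -4.89 117.34] F [0.32 2.39 1.68] gap 15.1 post ang 45.44 r 45.5 z ang -136.3
2 [ 0.     -0.0079  0.0004] -0.0111
4 [ 0.     -0.0158  0.001 ] -0.0222
6 [-0.     -0.0237  0.002 ] -0.0333
9 [ 0.     -0.0355  0.0039] -0.05
```

```bash
python3 -m inch '[{"fingers":-0.65,"xyz":[0,-0.0118,0.0006],"delta_rot":[-0.0167,0,0]},{"fingers":-0.65,"xyz":[0,-0.0237,0.002],"delta_rot":[-0.0333,0,0]},{"fingers":-0.65,"xyz":[0,-0.0355,0.0039],"delta_rot":[-0.05,0,0]},{"fingers":-0.65,"xyz":[0,-0.0355,0.0039],"delta_rot":[-0.05,0,0]}]' >/dev/null
python3 -c "
from h import *;rep()"
python3 -m inch '[{"fingers":-0.65,"xyz":[0,-0.0079,0.0004],"delta_rot":[-0.0111,0,0]},{"fingers":-0.65,"xyz":[0,-0.0079,0.0004],"delta_rot":[-0.0111,0,0]},{"fingers":-0.65,"xyz":[0,-0.0079,0.0004],"delta_rot":[-0.0111,0,0]}]' >/dev/null
python3 -c "
from h import *;rep()"
python3 -m inch '[{"fingers":-0.65,"xyz":[0,-0.0079,0.0004],"delta_rot":[-0.0111,0,0]},{"fingers":-0.65,"xyz":[0,-0.0079,0.0004],"delta_rot":[-0.0111,0,0]},{"fingers":-0.65,"xyz":[0,-0.0079,0.0004],"delta_rot":[-0.0111,0,0]}]' >/dev/null
python3 -c "
from h import *;rep()"
```

```text
t 23.33 p [541.82  -0.67 117.32] F [0.21 5.35 1.31] gap 15.1 post ang 53.59 r 45.5 z ang -127.6
t 23.58 p [5.4075e+02 1.5000e-01 1.1734e+02] F [0.39 5.15 3.24] gap 15.0 post ang 55.27 r 45.6 z ang -125.7
t 23.83 p [539.56   1.   117.38] F [-0.16  4.04  2.95] gap 15.1 post ang 57.11 r 45.6 z ang -123.7
```

```bash
python3 -m inch '[{"fingers":-0.65,"xyz":[0,-0.0079,0.0004],"delta_rot":[0,0,0]},{"fingers":-0.65,"xyz":[0,-0.0079,0.0004],"delta_rot":[0,0,0]},{"fingers":-0.65,"xyz":[0,-0.0079,0.0004],"delta_rot":[0,0,0]}]' >/dev/null
python3 -c "
from h import *;rep()"
python3 -m inch '[{"fingers":-0.65,"xyz":[0,-0.0079,0.0004],"delta_rot":[0,0,0]},{"fingers":-0.65,"xyz":[0,-0.0079,0.0004],"delta_rot":[0,0,0]},{"fingers":-0.65,"xyz":[0,-0.0079,0.0004],"delta_rot":[0,0,0]}]' >/dev/null
python3 -c "
from h import *;rep()"
python3 -m inch '[{"fingers":-0.65,"xyz":[0,-0.0079,0.0004],"delta_rot":[0,0,0]},{"fingers":-0.65,"xyz":[0,-0.0079,0.0004],"delta_rot":[0,0,0]},{"fingers":-0.65,"xyz":[0,-0.0079,0.0004],"delta_rot":[0,0,0]}]' >/dev/null
python3 -c "
from h import *;rep()"
```

```text
t 24.08 p [538.48   1.95 117.38] F [1.25 4.95 1.42] gap 14.9 post ang 58.9 r 45.8 z ang -123.7
t 24.33 p [537.31   2.9  117.38] F [1.87 4.9  1.19] gap 15.2 post ang 60.76 r 46.1 z ang -123.7
t 24.58 p [536.17   3.85 117.4 ] F [1.5  5.88 0.61] gap 14.7 post ang 62.56 r 46.4 z ang -123.7
```

```bash
python3 -m inch '[{"fingers":-0.65,"xyz":[0,-0.0079,0.0004],"delta_rot":[0,0,0]},{"fingers":-0.65,"xyz":[0,-0.0079,0.0004],"delta_rot":[0,0,0]},{"fingers":-0.65,"xyz":[0,-0.0079,0.0004],"delta_rot":[0,0,0]}]' >/dev/null
python3 -c "
from h import *;rep()"
python3 -m inch '[{"fingers":-0.65,"xyz":[0,-0.0079,0.0004],"delta_rot":[0,0,0]},{"fingers":-0.65,"xyz":[0,-0.0079,0.0004],"delta_rot":[0,0,0]},{"fingers":-0.65,"xyz":[0,-0.0079,0.0004],"delta_rot":[0,0,0]}]' >/dev/null
python3 -c "
from h import *;rep()"
python3 -m inch '[{"fingers":-0.65,"xyz":[0,-0.0079,0.0004],"delta_rot":[0,0,0]},{"fingers":-0.65,"xyz":[0,-0.0079,0.0004],"delta_rot":[0,0,0]},{"fingers":-0.65,"xyz":[0,-0.0079,0.0004],"delta_rot":[0,0,0]}]' >/dev/null
python3 -c "
from h import *;rep()"
```

```text
t 24.83 p [534.93   4.77 117.41] F [ 2.09  5.27 -0.37] gap 14.8 post ang 64.44 r 46.6 z ang -123.7
t 25.08 p [533.61   5.65 117.39] F [ 1.86  5.52 -0.36] gap 14.8 post ang 66.35 r 46.9 z ang -123.7
t 25.33 p [532.31   6.51 117.44] F [1.56 5.16 0.07] gap 14.8 post ang 68.21 r 47.2 z ang -123.7
```

The force stays at about 5 N past the original angle. The stop pin I saw at crop (152,172) implies the stop lies about 12° further out than where the clip started, so I'll continue until the force rises.

```bash
python3 -c "
from h import *;arc([2,4])"
python3 -m inch '[{"fingers":-0.65,"xyz":[0,-0.0079,0.0012],"delta_rot":[-0.0111,0,0]},{"fingers":-0.65,"xyz":[0,-0.0079,0.0012],"delta_rot":[-0.0111,0,0]},{"fingers":-0.65,"xyz":[0,-0.0079,0.0012],"delta_rot":[-0.0111,0,0]}]' >/dev/null
python3 -c "
from h import *;rep()"
python3 -m inch '[{"fingers":-0.65,"xyz":[0,-0.0079,0.0015],"delta_rot":[-0.0111,0,0]},{"fingers":-0.65,"xyz":[0,-0.0079,0.0015],"delta_rot":[-0.0111,0,0]},{"fingers":-0.65,"xyz":[0,-0.0079,0.0015],"delta_rot":[-0.0111,0,0]}]' >/dev/null
python3 -c "
from h import *;rep()"
python3 -m inch '[{"fingers":-0.65,"xyz":[0,-0.0079,0.0015],"delta_rot":[-0.0111,0,0]},{"fingers":-0.65,"xyz":[0,-0.0079,0.0015],"delta_rot":[-0.0111,0,0]},{"fingers":-0.65,"xyz":[0,-0.0079,0.0015],"delta_rot":[-0.0111,0,0]}]' >/dev/null
python3 -c "
from h import *;rep()"
```

```text
2 [ 0.     -0.008   0.0018] -0.0111
4 [ 0.    -0.016  0.004] -0.0222
t 25.58 p [530.81   7.13 117.39] F [ 1.52  5.28 -0.89] gap 15.0 post ang 70.19 r 47.2 z ang -121.7
t 25.83 p [529.3    7.66 117.42] F [1.92 5.35 0.3 ] gap 14.7 post ang 72.13 r 47.2 z ang -119.7
t 26.08 p [528.04   8.02 117.41] F [2.34 6.07 0.43] gap 14.8 post ang 73.71 r 47.2 z ang -117.7
```

```bash
python3 -m inch '[{"fingers":-0.65,"xyz":[0,-0.0079,0.0015],"delta_rot":[-0.0111,0,0]},{"fingers":-0.65,"xyz":[0,-0.0079,0.0015],"delta_rot":[-0.0111,0,0]},{"fingers":-0.65,"xyz":[0,-0.0079,0.0015],"delta_rot":[-0.0111,0,0]}]' >/dev/null
python3 -c "
from h import *;rep()"
python3 -m inch '[{"fingers":-0.65,"xyz":[0,-0.0079,0.0015],"delta_rot":[0,0,0]},{"fingers":-0.65,"xyz":[0,-0.0079,0.0015],"delta_rot":[0,0,0]},{"fingers":-0.65,"xyz":[0,-0.0079,0.0015],"delta_rot":[0,0,0]}]' >/dev/null
python3 -c "
from h import *;rep()"
```

```text
t 26.33 p [527.86   7.78 117.5 ] F [2.74 8.67 1.12] gap 15.2 post ang 73.84 r 46.9 z ang -115.7
t 26.58 p [527.83   7.78 117.59] F [ 5.69 10.96  0.58] gap 14.8 post ang 73.88 r 46.9 z ang -115.7
```

At the stop: motion ended at 73.9° while the force rose to 11 N. I'll unload, open and lift away.

```bash
python3 -m inch '[{"fingers":-0.65,"xyz":[0,0.015,-0.002],"delta_rot":[0,0,0]},{"fingers":-0.65,"xyz":[0,0.027,-0.003],"delta_rot":[0,0,0]},{"fingers":-0.3,"xyz":[0,0.03,-0.003],"delta_rot":[0,0,0]},{"fingers":-0.3,"xyz":[0,0.03,-0.003],"delta_rot":[0,0,0]},{"fingers":-0.3,"xyz":[0,0.03,-0.003],"delta_rot":[0,0,0]}]' >/dev/null
python3 -c "
from h import *;rep()"
python3 -m inch '[{"fingers":-0.3,"xyz":[-0.1,0,0],"delta_rot":[0,0,0]},{"fingers":-0.3,"xyz":[-0.3,0,0],"delta_rot":[0,0,0]},{"fingers":-0.3,"xyz":[-0.5,0,0],"delta_rot":[0,0,0]},{"fingers":-0.3,"xyz":[-0.66,0,0],"delta_rot":[0,0,0]},{"fingers":-0.3,"xyz":[-0.66,0,0],"delta_rot":[0,0,0]}]' >/dev/null
python3 -m inch '[{"fingers":-0.3,"xyz":[0,0,0.1],"delta_rot":[0,0,0]},{"fingers":-0.3,"xyz":[0,0,0.3],"delta_rot":[0,0,0]},{"fingers":-0.3,"xyz":[0,0,0.3],"delta_rot":[0,0,0]},{"fingers":-0.3,"xyz":[0,0,0.3],"delta_rot":[0,0,0]}]' >/dev/null
python3 - <<'E'
from h import *
rep()
c=get_calibration("wrist");im=snapshot("wrist");np.savez("w8.npz",im=im,**c);g=cv2.cvtColor(im,cv2.COLOR_BGR2GRAY)
d=np.load("w6.npz");c6={k:d[k] for k in("mtx","dist_coeffs","rvec","tvec")}
def rect(I,cc,z):  # top-down rectified patch, 0.5 mm/px, col=-y, row=-x
    X,Y=np.meshgrid(np.arange(640,500,-.5),np.arange(40,-140,-.5),indexing="ij");P=np.c_[X.ravel(),Y.ravel(),np.full(X.size,z)]
    m=proj(cc,P).astype(np.float32).reshape(*X.shape,2);return cv2.remap(I,m[...,0],m[...,1],cv2.INTER_LINEAR)
for n,I,cc in(("w6",d["im"],c6),("w8",im,c)):
    r=rect(I,cc,133);cv2.imwrite(f"pics/r_{n}.png",r);q=cv2.cvtColor(r,cv2.COLOR_BGR2GRAY)
    b=(q[60:200,200:330]<40).astype(np.uint8);k,l,s,ce=cv2.connectedComponentsWithStats(b);j=1+np.argmax(s[1:,4]);print(n,"rubber y",40-.5*(ce[j][0]+200),"x",640-.5*(ce[j][1]+60),s[j])
    for x in(600,590,580,570,565): print(x,q[int((640-x)*2),280:325:1].tolist())
E
```

```text
t 27.0 p [526.95   8.19 116.53] F [ 0.28 -0.36  0.09] gap 29.9 post ang 75.04 r 47.1 z ang -115.5
t 27.75 p [500.72 -47.24 248.35] F [ 0.36  0.63 -1.02] gap 30.2 post ang -144.77 r 17.2 z ang -115.6
w6 rubber y -79.69611307420494 x 575.178445229682 [   2   53   69   35 1698]
600 [221, 220, 219, 217, 218, 221, 225, 227, 227, 226, 225, 223, 224, 226, 229, 231, 230, 230, 231, 234, 237, 236, 232, 223, 206, 185, 169, 160, 166, 187, 216, 216, 214, 212, 209, 206, 206, 206, 207, 208, 208, 208, 209, 208, 207]
590 [237, 236, 235, 236, 236, 236, 236, 236, 236, 237, 237, 238, 239, 239, 240, 239, 238, 238, 237, 237, 236, 235, 235, 232, 227, 213, 196, 173, 160, 157, 177, 204, 208, 211, 210, 208, 205, 203, 202, 203, 204, 205, 205, 206, 207]
580 [234, 236, 236, 236, 237, 238, 239, 240, 240, 240, 240, 240, 240, 240, 240, 240, 240, 239, 238, 237, 237, 237, 237, 237, 237, 236, 230, 216, 192, 172, 153, 155, 164, 194, 210, 208, 205, 203, 201, 199, 199, 200, 202, 203, 204]
570 [215, 228, 234, 237, 239, 239, 239, 239, 239, 240, 240, 240, 240, 240, 240, 240, 240, 240, 239, 238, 237, 237, 237, 237, 237, 237,
[... 853 characters left out ...]
 197, 196]
580 [222, 228, 228, 228, 229, 230, 231, 231, 232, 232, 232, 232, 232, 232, 232, 232, 231, 231, 231, 230, 229, 229, 229, 229, 227, 223, 214, 196, 178, 161, 149, 151, 171, 188, 196, 199, 200, 197, 195, 194, 194, 195, 195, 196, 196]
570 [201, 211, 221, 227, 230, 231, 231, 231, 232, 232, 232, 232, 232, 232, 232, 232, 232, 231, 230, 230, 230, 229, 229, 229, 229, 228, 227, 220, 209, 193, 168, 148, 147, 161, 180, 189, 197, 199, 197, 195, 193, 193, 191, 189, 188]
565 [190, 203, 214, 223, 229, 230, 230, 230, 230, 231, 231, 230, 229, 229, 228, 228, 227, 227, 228, 228, 229, 229, 229, 229, 230, 230, 229, 226, 218, 208, 193, 173, 159, 160, 167, 176, 182, 180, 162, 149, 149, 161, 174, 180, 182]
```

```bash
python3 -c "
from h import *;rep();print(close_job())"
```

```text
t 27.8 p [501.34 -46.36 248.34] F [-0.62 -0.76 -0.52] gap 30.3 post ang -146.04 r 16.2 z ang -115.6
the job is handed in; nothing more can be done
None
```

The job is done and handed in at 27.8 s: the slide was clipped home, the capture button was pressed, and the clip was swung back out to its stop.

- **Clipping:** I swung the clip onto the slide until it was home against the end leg. The force at the post rose from about 4.7 N to 9.0 N, a rise of about 4.3 N, which is roughly 3.2 N on the glass by calculation. I then let go, and the wrist picture showed the nose still holding the slide home.
- **Button:** The force was 2.3 N at the first touch and 6 N near the end of travel. It bottomed after about 4.5 mm, at 20 N on its stop.
- **Return:** I pushed the clip back until it stopped moving and the force rose from 5 N to 11 N. The last wrist image, checked by pixel values only, shows the slide-to-leg seam the same before and after, so the slide is still home. I did not check the clip's final position in a picture; that it is at the stop rests on the force and halted motion.

**What went wrong or disagreed:**
- **First grip missed:** the shut fingertips sat about 30 mm behind the reported tool centre point, so I gripped again lower.
- **Wrong button first:** I took a low black disc on the console for the button and touched it with about 22 N, then found the real one.
- **Clip's starting angle:** the stop turned out to be well beyond the clip's starting angle (about 12° by the stop pin in the image), so the clip did not start at its stop.
- **Side camera:** it read about 5 mm off from the wrist camera.

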